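# Load and set up a paint-curing lamp

## Task

Swing the curing lamp clear of the tray, take the sanding block out and set it down flat on the bench, and lay all the white painted trim pieces flat in the tray, painted face up and none on top of another. Then swing the lamp back so that it is centred over the tray and turn the setting knob until the pointer lines up with the mark; last of all flip the lamp's switch on. Leave the mark and the other things on the bench where they are.

Things in the scene. Friction and masses are not known exactly. Their poses are not given: they have to be found in the camera images.
- piece1: freshly painted trim offcut, a flat block 90 (own x) x 38 (own y) x 22 (z) mm, about 50 g, bare wood below, white painted face up (the top 8 mm is 34 mm wide); origin at the centre of its underside. Starts flat on the bench to the robot's right; there are two to four of them
- piece2: freshly painted trim offcut, a flat block 90 (own x) x 38 (own y) x 22 (z) mm, about 50 g, bare wood below, white painted face up (the top 8 mm is 34 mm wide); origin at the centre of its underside. Starts flat on the bench to the robot's right; there are two to four of them
- piece3: freshly painted trim offcut, a flat block 90 (own x) x 38 (own y) x 22 (z) mm, about 50 g, bare wood below, white painted face up (the top 8 mm is 34 mm wide); origin at the centre of its underside. Starts flat on the bench to the robot's right; there are two to four of them
- piece4: freshly painted trim offcut, a flat block 90 (own x) x 38 (own y) x 22 (z) mm, about 50 g, bare wood below, white painted face up (the top 8 mm is 34 mm wide); origin at the centre of its underside. Starts flat on the bench to the robot's right; there are two to four of them
- tray_in (a point): centre of the floor of the curing tray, 4 mm above the bench. The tray is a fixed aluminium pan with inner floor 210 (own x) x 200 (own y) mm, outside 222 x 212 mm, and a thin rim 12 mm above the bench all round; all four pieces fit as two by two, long sides along the tray's x. Tray and lamp post are one fixed unit that varies in place and yaw
- lamp_grip (a point): point on the upright black handle of the curing lamp to grip: a round post 22 mm across standing 58 mm up from the middle of the lamp head's top; the point is 35 mm above the head's top and 23 mm below the handle's top, 215 mm above the bench. The head is a grey box 124 x 124 x 45 mm, its underside 135 mm above the bench, at the end of a boom; vertically below this point is the middle of the lamp
- lamp_hinge (a point): on the vertical hinge axis of the lamp boom, at the height of lamp_grip, 247 mm from it; the post stands behind the tray (away from the robot), on the left
- lamp (a joint): swing of the lamp boom, rad: 0 with the lamp centred over the tray, growing clockwise seen from above, which takes the head towards the robot and round to the left, off the tray; range -0.35 to 1.7. Friction about 1 N at the handle; stays where left. Starts over the tray. From about 0.8 (handle 190 mm from the tray centre) the tray is free; 1.1 gives good room
- console: lamp control box, fixed, 150 (own x) x 250 (own y) x 45 (z) mm; origin at the centre of its underside. On its top: setting knob and scale on the right half (own -y), toggle switch on the left half; own +x points away from the robot
- dial_grip (a point): on the axis of the black round setting knob, 38 mm across, 37 mm high above the box's top; this point is 26 mm above the box's top, at the height to grip. The box's top lies 45 mm above the bench
- dial (a joint): turn of the setting knob, rad, clockwise seen from above positive, range -0.3 to 6.5, starts at 0; friction about 0.06 N m. Through a screw it moves the pointer 8 mm per rad towards the box's own +y (towards the switch)
- pointer (a point): tip of the thin steel pointer, 3.5 mm wide, on the far side of the scale behind the knob; it slides along the box's own y as the knob turns
- mark (a point): tip of the steel setting mark, a small tab 3.5 mm wide facing the pointer from the knob's side of the scale; it sits 16 to 40 mm (own +y) from the pointer's start and is to be left where it is. When pointer and mark are in line both points coincide
- switch (a joint): lamp toggle switch on the control box, rad: 0 = off, leaning towards the box's own -x; 1.0 = on, leaning towards own +x; it stays where it is left, light friction
- switch_tip (a point): free tip of the switch lever, which is 60 mm long and pivots about an axis along the box's own y; push it over along the box's own +x
- sander: sanding block left lying in the tray: cork base 95 (own x) x 60 (own y) x 18 mm and on it a wooden grip 80 (own x) x 45 (own y) x 20 mm, 38 mm high in all, about 150 g; origin at the centre of its underside. To be set down flat on the bench outside the tray; there is free bench at the right behind the trim pieces
- tape: bystander: upright ring, a roll of masking tape 90 mm across, 25 mm high; origin at its underside; leave alone
- tin: bystander: small paint can, 74 mm across, 110 mm high; origin at its underside; leave alone
- jar: bystander: jar, 60 mm across, 80 mm high; origin at its underside; leave alone
- cup: bystander: open white plastic cup, 72 mm across, 85 mm high; origin at its underside; leave alone
- lid: bystander: steel can lid, 56 mm across, 12 mm high, near the trim pieces; origin at its underside; leave alone

How it is judged (in metres and radians):
On the way, in this order (a step that is already met when the one before it is completed fails the run):
1. the lamp is swung clear: its handle at least 190 mm (level) from the tray centre (horizontal distance between lamp_grip and tray_in above 0.19 m), for 0.2 s.
2. the sanding block lies flat on the bench outside the tray and every piece lies flat on the tray floor, painted face up, released (height (world z) of sander below 0.002 m and angle between sander's own z axis and vertical below 0.1 rad and linear speed of each of sander, piece1, piece2, piece3, piece4 below 0.03 m/s and contact force between each of sander, piece1, piece2, piece3, piece4 and the fingers below 0.1 N and x of piece1 in the frame of tray_in between -0.095 and 0.095 m and y of piece1 in the frame of tray_in between -0.095 and 0.095 m and z of each of piece1, piece2, piece3, piece4 in the frame of tray_in below 0.007 m and angle between each of piece1, piece2, piece3, piece4's own z axis and vertical below 0.12 rad and x of piece2 in the frame of tray_in between -0.095 and 0.095 m and y of piece2 in the frame of tray_in between -0.095 and 0.095 m and x of piece3 in the frame of tray_in between -0.095 and 0.095 m and y of piece3 in the frame of tray_in between -0.095 and 0.095 m and x of piece4 in the frame of tray_in between -0.095 and 0.095 m and y of piece4 in the frame of tray_in between -0.095 and 0.095 m), for 0.3 s.
3. the lamp is centred over the tray within 25 mm and the pointer is within 2.5 mm of the mark (horizontal distance between lamp_grip and tray_in below 0.025 m and horizontal distance between pointer and mark below 0.0025 m), for 0.3 s.
4. the switch is on (value of joint switch above 0.8 rad), for 0.2 s.
At the end, for the whole second after the job is handed in: Sanding block flat on the bench, off the tray; every piece lies flat (within 0.12 rad) and released on the tray floor, face up; lamp handle within 25 mm (level) of the tray centre and at rest; pointer within 2.5 mm of the mark; switch beyond 0.8 rad (all of step 2 and all of step 3 and value of joint switch above 0.8 rad and velocity of joint lamp between -0.05 and 0.05 rad/s); the robot touches nothing.
It fails at once if a bystander is moved by more than 40 mm (distance of any of tape, tin, jar, cup, lid from where it was at the start of the episode above 0.04 m).
It fails at once if the setting mark is moved by more than 3 mm (distance of mark from where it was at the start of the episode above 0.003 m).
Of piece1, piece2, piece3, piece4 only 2 to 4 are there at a start; the rules pass over those that are not, and their reading is None.
At some moment in a run one of piece1, piece2, piece3, piece4 may be knocked a few centimetres aside while the robot is not near it.
Once in a run the grip may slacken for a moment while it holds something.
It also fails if it takes over 210 s, if anything falls off the work surface, if the arm or the gripper's body presses on something with over 40 N, if the wrist force passes 120 N, or if a joint passes its speed limit or range.

## Robot

A 7-joint arm with a two-finger parallel gripper is mounted at the origin on the work surface. World frame = base frame: x ahead of the robot, y to its left, z up, the work surface at z = 0. Lengths are in mm, angles in rad, forces in N, time in s.
With the tool pointing down it reaches from about 425 to 1025 mm from the base axis. Payload 9.4 kg.
Tool frame: the origin (TCP) lies on the centre line of the jaws, within the pads' length; the fingertips stand 22 mm ahead of it and the grasp point (between the pads) lies 3 mm ahead of it; z points along the fingers, y is the line along which they close (so a half turn about z gives the same grasp; the last joint's range is limited). The gripper opens to 85 mm and grips with 20 to 120 N. Pads are 22 mm wide; open, the fingers measure 114 mm over their backs; the gripper's body (76 mm by 85 mm) begins 54 mm behind the grasp point. The pads swing forward as they close: fully open they stand 13 mm farther back than shut.
Start: joints at [1.046, 0.599, -0.003, 1.599, 0.002, 0.943, -0.08], TCP at [313.904, -653.52, 227.175] pointing down, gripper open.
Joint ranges: [-2.57, 2.57], [-0.35, 1.97], [-1.29, 1.29], [0.11, 2.56], [-1.05, 4.19], [0.11, 1.86], [-2.63, 2.63]. Speed limits (rad/s): [2.22, 2.22, 3.01, 3.01, 3.14, 3.14, 3.14].

## Interface

Orientations are given as a unit quaternion [x, y, z, w].
In Python, from workcell import r gives the robot as it stands.
- The arm moves only by the shell command python3 -m inch 'ROWS' [FORCE]. ROWS is JSON, a list of rows, each an object of numbers: "dx", "dy", "dz": the shift along the tool's x, y, z in mm; "ax", "ay", "az": the turn, a rotation vector about the tool's x, y, z in degrees; "claw": the opening, from 0 (shut) to 1 (fully open). A call has 1 to 10 rows; each row shifts and turns the commanded pose from where the row before left it, along the tool's axes as they then stand; what a row does not reach is not made up. A row lasts 1/10 s, in which the tool goes at most 50 mm and 8.59 degrees, less where a joint would pass 70% of its speed; a pose out of reach is approached as far as the arm can. A call with a gripper value outside its range is refused whole. The fingers move at their own pace and stop on an object; FORCE is the grip in N (left out, the last holds). Time passes only in rows, so rows that do not move let the fingers close. It gives the time, the measured TCP pose, the force, the opening and the grip force at its end, in the units of the state.
- r.read_state(): the state, without advancing time (a new reading comes with each control period).
- r.get_image(name): name is "scene" or "top"; returns a dict with "image" (384x512x3 uint8, red, green, blue), "z_map" (384x512 float32, mm along the optical axis (not along the pixel's ray), 0 where there is no reading), "intrinsics" (3x3 intrinsics, pixels), "pose" (4x4, takes a point from camera to world coordinates). Camera axes: x right, y down, z forward; pixel columns grow to the right and rows downward; lengths in mm; the calibration is good to about 2 mm. A picture is of the moment at which its call begins.
- r.finish_job(): hands the job in; it is judged then, once.
Trained networks look in the newest picture that a camera, given by its name, has taken for a name from the list of things; names that differ only in an ending like _2 or _b are one class to them, and where a whole thing is asked for, a point or a joint stands for the part that bears it (a point fixed in the world has none). Each returns a list of dicts, best first, with "score" (0 to 1); they miss things now and then, are a little off and sometimes report something else, mostly with a low value. They report only what shows in the picture. A call takes as long as a camera call.
- r.masks_of(camera, name): "pixels" (384x512 bool, what is visible of it) and "bbox" ([centre column, centre row, width, height] in pixels, round what is visible of it).
The state is a dict: "time_s": time; "joints": joint angles; "joint_velocities": joint speeds; "tau": joint torques, N m; "eef_pos": TCP position; "orientation": TCP orientation; "wrist_force": force on the tool from outside, world axes, zero at the start; "ft_torque": the same for the moment, N m; "width": opening from 0.0 (shut) to 1.0 (fully open); "finger_force": force on a finger pad.
Only numpy, scipy, OpenCV 4.12 (cv2) and the standard library are available. Lean on these libraries where they do the work, as an engineer would, in place of code of your own. Each camera call takes 0.05 s, during which the arm holds its last target. There are 200 camera calls.

## Working session

There is one attempt and no reset: what is moved stays moved. The work goes in short steps, Python scripts to look and compute and a shell command to move; the robot and the scene stay as the last step left them, time stands still between calls to the robot, and variables do not carry over. Pictures are saved under pics/ and viewed, at most 14 in all, crops included, and the job is handed in when it is done.

```bash
ls; mkdir -p pics
python3 - <<'E'
from workcell import r
import cv2
s=r.read_state(); print({k:s[k] for k in('time_s','eef_pos','orientation','width')})
for n in('scene','top'):
    d=r.get_image(n); cv2.imwrite(f'pics/{n}0.png',d['image'][:,:,::-1]); print(n,d['intrinsics'].tolist(),d['pose'].round(3).tolist())
E
```

```text
pics
{'time_s': 0.0, 'eef_pos': array([ 313.72731767, -653.07901143,  226.3197959 ]), 'orientation': array([ 9.75028152e-01,  2.22079934e-01, -2.33558382e-04, -7.43014651e-04]), 'width': 1.0052879883508272}
scene [[372.9411016081892, 0.0, 257.95331466743437], [0.0, 372.9411016081892, 196.60915233959696], [0.0, 0.0, 1.0]] [[0.624, 0.623, -0.473, 1049.7], [0.782, -0.507, 0.364, -368.202], [-0.013, -0.596, -0.803, 987.866], [0.0, 0.0, 0.0, 1.0]]
top [[473.5585920082486, 0.0, 254.49565612513518], [0.0, 473.5585920082486, 184.2338634892535], [0.0, 0.0, 1.0]] [[0.008, -0.992, 0.123, 394.377], [-1.0, -0.007, 0.007, 22.053], [-0.006, -0.123, -0.992, 1429.584], [0.0, 0.0, 0.0, 1.0]]
```

View pics/scene0.png

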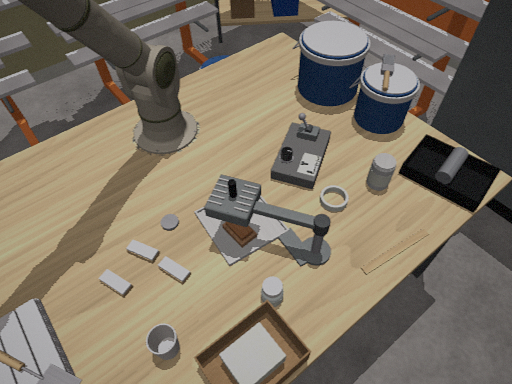

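View pics/top0.png

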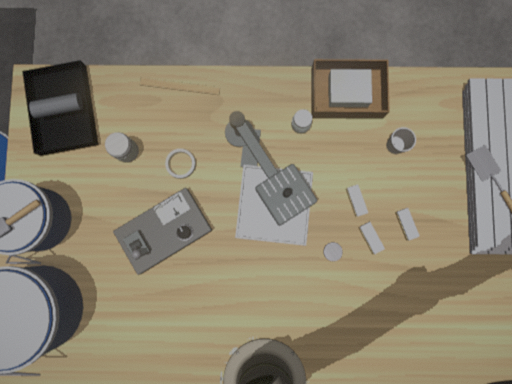

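```bash
cat > h.py <<'E'
from workcell import r
import cv2, numpy as np
from scipy.spatial.transform import Rotation as R
def cam(n):
    d=r.get_image(n); z=d['z_map']; v,u=np.mgrid[:384,:512]; K=d['intrinsics']
    c=np.stack([(u-K[0,2])/K[0,0]*z,(v-K[1,2])/K[1,1]*z,z,np.ones_like(z)],-1)
    P=(c@np.asarray(d['pose']).T)[...,:3]; P[z==0]=np.nan
    return d,P
def rect(P,m,frac=4):
    """points of mask near its top height -> centre, size, yaw of long side (deg), z"""
    q=P[m]; q=q[~np.isnan(q[:,0])]; zt=np.percentile(q[:,2],80); q=q[abs(q[:,2]-zt)<frac]
    (c,s,a)=cv2.minAreaRect(q[:,:2].astype(np.float32))
    if s[0]<s[1]: a+=90; s=s[::-1]
    return np.round(c,1),np.round(s,1),round((a+90)%180-90,1),round(float(zt),1)
def proj(d,p):
    T=np.linalg.inv(d['pose']); c=T[:3,:3]@np.asarray(p)+T[:3,3]; c=d['intrinsics']@c; return c[:2]/c[2]
E
python3 - <<'E'
from h import *
for n in('top','scene'):
    d,P=cam(n)
    for t in('piece1','sander','tray_in','lamp_grip','lamp_hinge','console','dial_grip','pointer','mark','switch_tip','lid','tape','jar','cup','tin'):
        for o in r.masks_of(n,t):
            if o['score']<.3: continue
            try: print(n,t,round(o['score'],2),np.round(o['bbox']).tolist(),o['pixels'].sum(),*rect(P,o['pixels']))
            except Exception as e: print(n,t,e)
E
```

```text
top piece1 0.89 [371.0, 238.0, 23.0, 28.0] 432 [ 412.4 -315.8] [89.4 35.3] 27.4 22.8
top piece1 0.82 [409.0, 223.0, 22.0, 32.0] 412 [ 454.8 -423.1] [88.2 34.4] 19.9 22.9
top piece1 0.69 [356.0, 200.0, 15.0, 33.0] 390 [ 523.8 -273.4] [86.4 38. ] 18.8 22.6
top tray_in 0.73 [272.0, 177.0, 92.0, 137.0] 6650 [608.7   2.4] [325.4 123.4] 33.2 177.7
top tray_in 0.63 [137.0, 251.0, 9.0, 11.0] 69 [361.9 353.9] [18.9 16.2] -89.6 128.7
top lamp_grip 0.87 [272.0, 168.0, 85.0, 114.0] 3074 [600.2  -1.8] [306.1 122.3] 33.5 180.3
top lamp_hinge 0.96 [273.0, 170.0, 90.0, 112.0] 3030 [600.5  -1.7] [305.5 122.3] 33.5 180.4
top lamp_hinge 0.74 [358.0, 199.0, 20.0, 34.0] 396 [ 523.2 -273.4] [89.2 37.3] 18.4 22.8
top console 0.73 [161.0, 232.0, 95.0, 89.0] 4411 [427.9 301.1] [248.3 147. ] -58.1 47.7
top dial_grip 0.69 [183.0, 231.0, 21.0, 19.0] 225 [422.2 233.1] [36.7 34.9] 0.6 80.9
top switch_tip 0.65 [136.0, 251.0, 9.0, 13.0] 91 [362.  353.6] [20.3 18.7] -16.5 128.1
top lid 0.84 [334.0, 253.0, 17.0, 13.0] 273 [ 371.1 -202.4] [54.3 49.9] -89.4 13.2
top tape 0.68 [183.0, 167.0, 31.0, 28.0] 284 [629.9 256.4
[... 971 characters left out ...]
4] -57.9 49.9
scene dial_grip 0.67 [286.0, 158.0, 16.0, 13.0] 164 [428.5 231.6] [33.3 30.8] 50.4 81.7
scene mark 0.64 [262.0, 219.0, 136.0, 92.0] 6437 [604.7  -4.5] [306.1 124.5] 32.3 179.3
scene switch_tip 0.54 [304.0, 120.0, 9.0, 8.0] 43 [369.  350.8] [17.3 16.6] 49.8 129.8
scene lid 0.48 [169.0, 224.0, 20.0, 14.0] 250 [ 373.8 -200.8] [54.8 53.1] 45.3 14.0
scene tape 0.88 [335.0, 197.0, 26.0, 27.0] 452 [633.2 258.1] [89.  86.5] -48.1 25.5
scene jar 0.71 [272.0, 289.0, 22.0, 32.0] 537 [ 759.8 -107.7] [50.9 50.8] 71.5 81.2
scene cup 0.8 [164.0, 342.0, 31.0, 35.0] 906 [ 697.5 -399.1] [69.5 64.2] -17.7 79.1
scene tin 0.45 [266.0, 206.0, 124.0, 64.0] 3176 [527.7 -53.2] [124.6 122.4] -57.6 181.7
```

Run:
```python
from h import *
d,P=cam('top'); im=d['image']
a=cv2.resize(im[150:260,220:330],(400,400),interpolation=2); b=cv2.resize(im[180:280,105:215],(400,400),interpolation=2)
cv2.imwrite('pics/c1.png',np.hstack([a,b])[:,:,::-1])
for n in('top','scene'):
    d,P=cam(n); im=d['image']
    m=(P[...,2]>1.5+(n=='scene')*1)&(P[...,2]<18)&(abs(P[...,0]-560)<170)&(abs(P[...,1]+20)<150)
    m&=(im.min(-1)>125)&(im.max(-1).astype(int)-im.min(-1)<35)
    nn,l,st,c=cv2.connectedComponentsWithStats(m.astype(np.uint8)); k=1+st[1:,4].argmax(); m=l==k
    q=P[m][:,:2].astype(np.float32); print(n,m.sum(),cv2.minAreaRect(q),np.percentile(P[m][:,2],[5,50,95]))
    h=(P[...,2]>205)&(P[...,2]<300)&(abs(P[...,0]-590)<200)&(abs(P[...,1])<150); 
    nn,l,st,c=cv2.connectedComponentsWithStats(h.astype(np.uint8))
    for k in range(1,nn):
        if st[k,4]>8: q=P[l==k]; print('high',q.mean(0),q.min(0),q.max(0),len(q))
```

```text
top 1926 ((510.64947509765625, -27.53533172607422), (215.9293975830078, 226.11932373046875), 84.16675567626953) [ 1.8166295   4.70807172 12.60207419]
high [523.33748159 -52.5004378  233.66695116] [513.86763102 -62.72252053 211.15579675] [533.4538413  -42.30683485 242.09156333] 67
scene 540 ((586.5724487304688, 23.826705932617188), (125.99552917480469, 85.01409149169922), 32.80610656738281) [ 2.89155187  5.33676871 13.09149577]
high [529.93976645 -54.98101566 228.11516121] [515.87437207 -64.04360223 205.02019388] [537.44077395 -42.1283063  241.86493933] 105
```

View pics/c1.png

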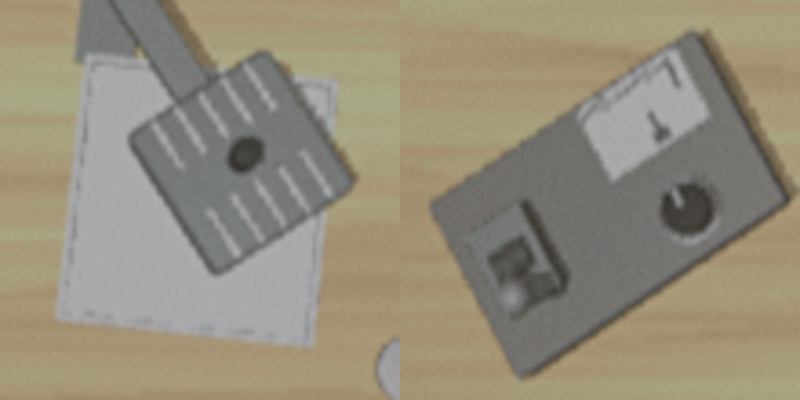

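Pictures show three trim pieces (top view at (357,201), (372,238), (408,224)), the tray centred at about (510,-27) and turned -5.8°, the lamp handle at (526,-53) and the pointer left of the mark on the scale. First move is to the lamp handle.

```bash
python3 -m inch '[{"az":8.56,"dz":-25,"claw":1},{"az":8.56,"dz":-25},{"az":8.56,"dz":-25},{"dx":14,"dy":-40},{"dx":14,"dy":-40},{"dx":14,"dy":-40},{"dx":14,"dy":-40},{"dx":14,"dy":-40},{"dx":14,"dy":-40},{"dx":14,"dy":-40}]' 30 && python3 -m inch '[{"dx":14,"dy":-40},{"dx":14,"dy":-40},{"dx":14,"dy":-40},{"dx":14,"dy":-40},{"dx":14,"dy":-40},{"dx":14,"dy":-40},{"dx":14,"dy":-40},{"dx":14,"dy":-40},{},{}]'
python3 - <<'E'
from h import *
s=r.read_state(); print(s['joints'],s['eef_pos'],R.from_quat(s['orientation']).as_matrix().round(3))
hx=np.array([735.5,79.5]);p=np.array([526.5,-53.])
for a in np.linspace(212.4,136,20)[1:]:
    q=hx+247*np.array([np.cos(np.radians(a)),np.sin(np.radians(a))]); d=q-p; p=q; print(round(d[0],1),round(-d[1],1))
E
```

```text
[ 1.04632877  0.5993106  -0.00250861  1.59943044  0.00181379  0.9428613
 -0.07980886] [ 313.88370809 -653.5234553   227.15605284] [[ 0.901  0.433 -0.   ]
 [ 0.433 -0.901 -0.   ]
 [-0.    -0.    -1.   ]]
-8.3 -15.1
-7.7 -15.5
-6.6 -16.0
-5.4 -16.5
-4.3 -16.8
-3.1 -17.1
-1.9 -17.2
-0.7 -17.3
0.5 -17.3
1.8 -17.2
3.0 -17.1
4.1 -16.8
5.3 -16.5
6.5 -16.1
7.6 -15.6
8.6 -15.0
9.7 -14.4
10.7 -13.7
11.6 -12.9schema error: expected keys dx, dy, dz, ax, ay, az, claw
```

```bash
python3 -m inch '[{"dx":0,"dy":0,"dz":-25,"ax":0,"ay":0,"az":8.56,"claw":1},{"dx":0,"dy":0,"dz":-25,"ax":0,"ay":0,"az":8.56,"claw":1},{"dx":0,"dy":0,"dz":-25,"ax":0,"ay":0,"az":8.56,"claw":1},{"dx":14,"dy":-40,"dz":0,"ax":0,"ay":0,"az":0,"claw":1},{"dx":14,"dy":-40,"dz":0,"ax":0,"ay":0,"az":0,"claw":1},{"dx":14,"dy":-40,"dz":0,"ax":0,"ay":0,"az":0,"claw":1},{"dx":14,"dy":-40,"dz":0,"ax":0,"ay":0,"az":0,"claw":1},{"dx":14,"dy":-40,"dz":0,"ax":0,"ay":0,"az":0,"claw":1},{"dx":14,"dy":-40,"dz":0,"ax":0,"ay":0,"az":0,"claw":1},{"dx":14,"dy":-40,"dz":0,"ax":0,"ay":0,"az":0,"claw":1}]' 30 && python3 -m inch '[{"dx":14,"dy":-40,"dz":0,"ax":0,"ay":0,"az":0,"claw":1},{"dx":14,"dy":-40,"dz":0,"ax":0,"ay":0,"az":0,"claw":1},{"dx":14,"dy":-40,"dz":0,"ax":0,"ay":0,"az":0,"claw":1},{"dx":14,"dy":-40,"dz":0,"ax":0,"ay":0,"az":0,"claw":1},{"dx":14,"dy":-40,"dz":0,"ax":0,"ay":0,"az":0,"claw":1},{"dx":14,"dy":-40,"dz":0,"ax":0,"ay":0,"az":0,"claw":1},{"dx":14,"dy":-40,"dz":0,"ax":0,"ay":0,"az":0,"claw":1},{"dx":14,"dy":-40,"dz":0,"ax":0,"ay":0,"az":0,"claw":1},{"dx":0,"dy":0,"dz":0,"ax":0,"ay":0,"az":0,"claw":1},{"dx":0,"dy":0,"dz":0,"ax":0,"ay":0,"az":0,"claw":1}]'
python3 - <<'E'
from h import *
s=r.read_state(); print(s['joints'].round(2),s['eef_pos'],s['wrist_force'],R.from_quat(s['orientation']).as_matrix().round(3))
E
```

```text
time_s: 2.85
eef_pos: [412.4, -371.9, 302.4]
orientation: [1.0, -0.0, 0.0, 0.0]
wrist_force: [1.3, 0.0, -0.1]
width: 1.001
finger_force: 0.0
time_s: 3.85
eef_pos: [524.2, -52.8, 302.1]
orientation: [1.0, 0.001, -0.0, 0.0]
wrist_force: [-0.4, -1.5, 1.1]
width: 0.997
finger_force: 0.0
[ 0.03  0.28 -0.05  1.96  0.02  0.91 -1.6 ] [524.23511005 -52.8046839  302.1357262 ] [-0.37056527 -1.54671696  1.14390891] [[ 1.     0.002 -0.   ]
 [ 0.002 -1.    -0.   ]
 [-0.     0.    -1.   ]]
```

```bash
python3 -m inch '[{"dx":2,"dy":0,"dz":28,"ax":0,"ay":0,"az":0,"claw":1},{"dx":0,"dy":0,"dz":28,"ax":0,"ay":0,"az":0,"claw":1},{"dx":0,"dy":0,"dz":28,"ax":0,"ay":0,"az":0,"claw":1},{"dx":0,"dy":0,"dz":0,"ax":0,"ay":0,"az":0,"claw":1},{"dx":0,"dy":0,"dz":0,"ax":0,"ay":0,"az":0,"claw":0},{"dx":0,"dy":0,"dz":0,"ax":0,"ay":0,"az":0,"claw":0},{"dx":0,"dy":0,"dz":0,"ax":0,"ay":0,"az":0,"claw":0},{"dx":0,"dy":0,"dz":0,"ax":0,"ay":0,"az":0,"claw":0},{"dx":0,"dy":0,"dz":0,"ax":0,"ay":0,"az":0,"claw":0},{"dx":0,"dy":0,"dz":0,"ax":0,"ay":0,"az":0,"claw":0}]' 30
```

```text
time_s: 4.85
eef_pos: [526.9, -53.5, 219.2]
orientation: [1.0, 0.0, 0.001, -0.0]
wrist_force: [-0.1, 0.1, 6.0]
width: 0.239
finger_force: 29.2
```

```bash
python3 -m inch '[{"dx":-8.3,"dy":-15.1,"dz":0,"ax":0,"ay":0,"az":0,"claw":0},{"dx":-7.7,"dy":-15.5,"dz":0,"ax":0,"ay":0,"az":0,"claw":0},{"dx":-6.6,"dy":-16,"dz":0,"ax":0,"ay":0,"az":0,"claw":0},{"dx":-5.4,"dy":-16.5,"dz":0,"ax":0,"ay":0,"az":0,"claw":0},{"dx":-4.3,"dy":-16.8,"dz":0,"ax":0,"ay":0,"az":0,"claw":0},{"dx":-3.1,"dy":-17.1,"dz":0,"ax":0,"ay":0,"az":0,"claw":0},{"dx":-1.9,"dy":-17.2,"dz":0,"ax":0,"ay":0,"az":0,"claw":0},{"dx":-0.7,"dy":-17.3,"dz":0,"ax":0,"ay":0,"az":0,"claw":0},{"dx":0.5,"dy":-17.3,"dz":0,"ax":0,"ay":0,"az":0,"claw":0},{"dx":1.8,"dy":-17.2,"dz":0,"ax":0,"ay":0,"az":0,"claw":0}]' && python3 -m inch '[{"dx":3,"dy":-17.1,"dz":0,"ax":0,"ay":0,"az":0,"claw":0},{"dx":4.1,"dy":-16.8,"dz":0,"ax":0,"ay":0,"az":0,"claw":0},{"dx":5.3,"dy":-16.5,"dz":0,"ax":0,"ay":0,"az":0,"claw":0},{"dx":6.5,"dy":-16.1,"dz":0,"ax":0,"ay":0,"az":0,"claw":0},{"dx":7.6,"dy":-15.6,"dz":0,"ax":0,"ay":0,"az":0,"claw":0},{"dx":8.6,"dy":-15,"dz":0,"ax":0,"ay":0,"az":0,"claw":0},{"dx":9.7,"dy":-14.4,"dz":0,"ax":0,"ay":0,"az":0,"claw":0},{"dx":10.7,"dy":-13.7,"dz":0,"ax":0,"ay":0,"az":0,"claw":0},{"dx":11.6,"dy":-12.9,"dz":0,"ax":0,"ay":0,"az":0,"claw":0},{"dx":0,"dy":0,"dz":0,"ax":0,"ay":0,"az":0,"claw":0}]'
```

```text
time_s: 5.85
eef_pos: [490.0, 112.5, 218.8]
orientation: [1.0, -0.001, -0.0, 0.0]
wrist_force: [1.2, -2.0, 1.8]
width: 0.236
finger_force: 30.4
time_s: 6.85
eef_pos: [560.1, 253.5, 218.3]
orientation: [1.0, 0.001, 0.001, -0.001]
wrist_force: [2.4, 0.8, 5.2]
width: 0.241
finger_force: 31.4
```

```bash
python3 -m inch '[{"dx":0,"dy":0,"dz":0,"ax":0,"ay":0,"az":0,"claw":1},{"dx":0,"dy":0,"dz":0,"ax":0,"ay":0,"az":0,"claw":1},{"dx":0,"dy":0,"dz":0,"ax":0,"ay":0,"az":0,"claw":1},{"dx":0,"dy":0,"dz":0,"ax":0,"ay":0,"az":0,"claw":1},{"dx":0,"dy":0,"dz":-30,"ax":0,"ay":0,"az":0,"claw":1},{"dx":0,"dy":0,"dz":-30,"ax":0,"ay":0,"az":0,"claw":1},{"dx":0,"dy":0,"dz":-30,"ax":0,"ay":0,"az":0,"claw":1},{"dx":-36,"dy":34,"dz":0,"ax":0,"ay":0,"az":0,"claw":1},{"dx":-36,"dy":34,"dz":0,"ax":0,"ay":0,"az":0,"claw":1},{"dx":-36,"dy":34,"dz":0,"ax":0,"ay":0,"az":0,"claw":1}]'
cat > look.py <<'E'
from h import *
import sys
for n in('top','scene'):
    d,P=cam(n); im=d['image']
    if len(sys.argv)>1: cv2.imwrite(f'pics/{n}_{sys.argv[1]}.png',im[:,:,::-1])
    for t in('piece1','sander'):
        for o in r.masks_of(n,t):
            if o['score']>.3: print(n,t,round(o['score'],2),np.round(o['bbox']).tolist(),o['pixels'].sum(),*rect(P,o['pixels']))
    m=(P[...,2]>1.5+(n=='scene'))&(P[...,2]<18)&(abs(P[...,0]-510)<150)&(abs(P[...,1]+28)<150)
    m&=(im.min(-1)>115)&(im.max(-1).astype(int)-im.min(-1)<35)
    nn,l,st,c=cv2.connectedComponentsWithStats(m.astype(np.uint8)); k=1+st[1:,4].argmax(); m=l==k
    q=P[m][:,:2].astype(np.float32); print(n,'tray',cv2.minAreaRect(q),np.percentile(P[m][:,2],[5,50,95]))
    h=(P[...,2]>205)&(P[...,2]<246)&(np.hypot(P[...,0]-735.5,P[...,1]-79.5)<300)&(np.hypot(P[...,0]-735.5,P[...,1]-79.5)>200)
    nn,l,st,c=cv2.connectedComponentsWithStats(h.astype(np.uint8))
    for k in range(1,nn):
        if st[k,4]>8: q=P[l==k]; print('high',q.mean(0).round(),q.min(0).round(),q.max(0).round(),len(q))
E
python3 look.py a
```

```text
time_s: 7.85
eef_pos: [448.0, 147.3, 308.1]
orientation: [1.0, -0.0, -0.0, 0.0]
wrist_force: [-0.2, -0.8, 1.6]
width: 0.999
finger_force: 0.0
top piece1 0.72 [406.0, 225.0, 22.0, 33.0] 466 [ 453.9 -423.2] [90.4 35.7] 20.6 23.0
top sander 0.88 [284.0, 196.0, 24.0, 34.0] 633 [536.7 -53. ] [79.  45.1] 3.5 41.5
top tray ((525.1507568359375, -26.629417419433594), (223.5875244140625, 254.07826232910156), 84.67514038085938) [ 1.83713655  4.65506001 12.16210128]
high [552. 250. 232.] [542. 241. 206.] [562. 262. 242.] 74
scene piece1 0.87 [173.0, 271.0, 31.0, 30.0] 454 [ 525.  -274.6] [92.  34.8] 18.9 23.4
scene piece1 0.55 [117.0, 283.0, 34.0, 23.0] 460 [ 455.8 -422.7] [92.2 34.3] 21.1 23.2
scene tray ((527.6759643554688, -22.021163940429688), (225.38462829589844, 251.6143798828125), 84.04259490966797) [ 2.91553544  5.64950136 13.62467134]
high [558. 248. 228.] [545. 240. 206.] [566. 261. 242.] 89
```

View pics/top_a.png

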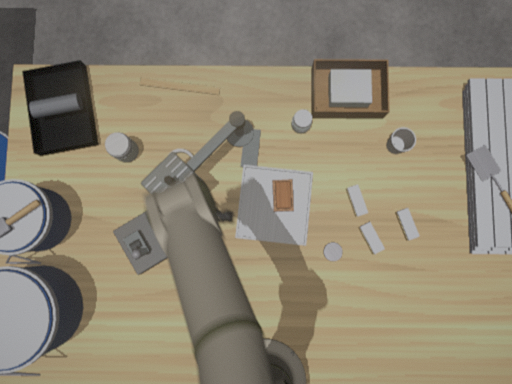

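```bash
python3 -m inch '[{"dx":18.1,"dy":40,"dz":0,"ax":0,"ay":0,"az":0,"claw":1},{"dx":18.1,"dy":40,"dz":0,"ax":0,"ay":0,"az":0,"claw":1},{"dx":18.1,"dy":40,"dz":0,"ax":0,"ay":0,"az":0,"claw":1},{"dx":18.1,"dy":40,"dz":0,"ax":0,"ay":0,"az":0,"claw":1},{"dx":18.1,"dy":40,"dz":0,"ax":0,"ay":0,"az":0,"claw":1},{"dx":0,"dy":0,"dz":45,"ax":0,"ay":0,"az":-4,"claw":1},{"dx":0,"dy":0,"dz":45,"ax":0,"ay":0,"az":0,"claw":1},{"dx":0,"dy":0,"dz":45,"ax":0,"ay":0,"az":0,"claw":1},{"dx":0,"dy":0,"dz":45,"ax":0,"ay":0,"az":0,"claw":1},{"dx":0,"dy":0,"dz":0,"ax":0,"ay":0,"az":0,"claw":1}]' && python3 -m inch '[{"dx":0,"dy":0,"dz":27,"ax":0,"ay":0,"az":0,"claw":1},{"dx":0,"dy":0,"dz":27,"ax":0,"ay":0,"az":0,"claw":1},{"dx":0,"dy":0,"dz":27,"ax":0,"ay":0,"az":0,"claw":1},{"dx":0,"dy":0,"dz":0,"ax":0,"ay":0,"az":0,"claw":1},{"dx":0,"dy":0,"dz":0,"ax":0,"ay":0,"az":0,"claw":0},{"dx":0,"dy":0,"dz":0,"ax":0,"ay":0,"az":0,"claw":0},{"dx":0,"dy":0,"dz":0,"ax":0,"ay":0,"az":0,"claw":0},{"dx":0,"dy":0,"dz":0,"ax":0,"ay":0,"az":0,"claw":0},{"dx":0,"dy":0,"dz":0,"ax":0,"ay":0,"az":0,"claw":0}]' 40
```

```text
time_s: 9.15
eef_pos: [537.9, -50.6, 122.7]
orientation: [0.999, 0.035, -0.005, -0.0]
wrist_force: [-0.2, -0.9, 0.4]
width: 0.999
finger_force: 0.0
time_s: 10.05
eef_pos: [540.4, -51.5, 47.9]
orientation: [0.999, 0.035, 0.001, 0.0]
wrist_force: [-0.3, -0.9, -0.4]
width: 0.143
finger_force: 0.0
```

```bash
python3 look.py b
```

```text
top piece1 0.84 [372.0, 239.0, 19.0, 29.0] 419 [ 412.2 -315.7] [89.7 36. ] 26.2 22.7
top piece1 0.79 [357.0, 199.0, 12.0, 34.0] 375 [ 524.7 -274.7] [87.4 34.1] 18.9 22.3
top piece1 0.58 [406.0, 224.0, 22.0, 33.0] 455 [ 453.7 -423.5] [90.2 36.2] 19.4 22.7
top tray ((532.63623046875, 40.383399963378906), (82.91647338867188, 253.2437286376953), 86.49991607666016) [ 1.91529317  5.47019924 12.73506362]
high [552. 250. 231.] [542. 241. 207.] [562. 261. 240.] 74
scene piece1 0.87 [174.0, 272.0, 31.0, 27.0] 497 [ 524.4 -274.3] [91.4 35.3] 18.6 23.5
scene piece1 0.83 [116.0, 281.0, 35.0, 27.0] 478 [ 455.7 -422.9] [91.8 34.5] 20.8 23.5
scene piece1 0.57 [143.0, 250.0, 31.0, 23.0] 461 [ 414.3 -315.4] [91.9 34.8] 27.8 23.5
scene sander 0.96 [240.0, 238.0, 31.0, 26.0] 507 [543.3 -52.2] [72.6 43.8] 2.2 42.2
scene tray ((535.9383544921875, -26.30016326904297), (216.75753784179688, 241.82650756835938), 87.02008056640625) [ 2.96373543  5.86091108 13.81840836]
high [558. 248. 227.] [546. 239. 206.] [567. 261. 242.] 91
high [564. -71. 222.] [525. -93. 205.] [582. -35. 246.] 217
```

View pics/scene_b.png

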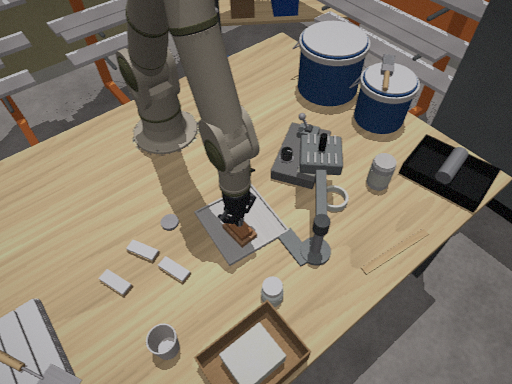

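```bash
python3 -m inch '[{"dx":0,"dy":0,"dz":0,"ax":0,"ay":0,"az":0,"claw":0},{"dx":0,"dy":0,"dz":0,"ax":0,"ay":0,"az":0,"claw":0}]';  python3 - <<'E'
from h import *
d,P=cam('scene'); cv2.imwrite('pics/c2.png',cv2.resize(d['image'][180:275,190:300],(700,600),interpolation=2)[:,:,::-1])
E
```

```text
time_s: 10.55
eef_pos: [540.0, -51.5, 47.1]
orientation: [0.999, 0.035, -0.0, 0.0]
wrist_force: [-0.5, -0.2, -0.7]
width: 0.002
finger_force: 0.0
```

View pics/c2.png

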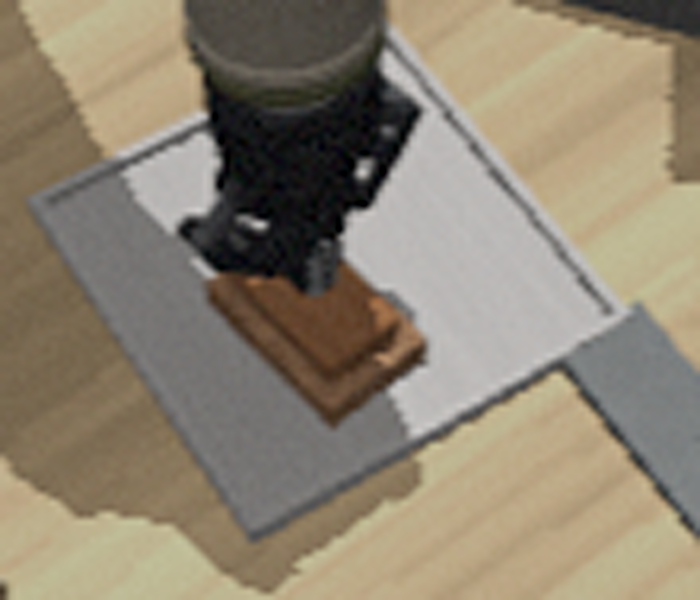

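Run:
```python
from h import *
d,P=cam('scene')
for z in(25,35,45,55): print(z,proj(d,[540,-51.5,z]))
d,P=cam('scene')
for v in range(212,232,2): print(v,P[v,236:246,2].round().tolist())
print(P[226,240])
```

```text
25 [238.8588528  228.38543825]
35 [238.67895795 226.62940716]
45 [238.49646805 224.84804467]
55 [238.31132655 223.04079867]
212 [151.0, 148.0, 140.0, 139.0, 121.0, 121.0, 126.0, 123.0, 119.0, 104.0]
214 [137.0, 136.0, 132.0, 130.0, 110.0, 111.0, 112.0, 109.0, 2.0, 5.0]
216 [128.0, 125.0, 121.0, 118.0, 99.0, 101.0, 95.0, 96.0, 7.0, 5.0]
218 [111.0, 107.0, 103.0, 98.0, 86.0, 87.0, 73.0, 4.0, 7.0, 5.0]
220 [99.0, 98.0, 96.0, 88.0, 86.0, 77.0, 67.0, 65.0, 5.0, 2.0]
222 [82.0, 78.0, 79.0, 77.0, 72.0, 70.0, 64.0, 43.0, 41.0, 25.0]
224 [75.0, 71.0, 69.0, 70.0, 62.0, 61.0, 55.0, 44.0, 44.0, 42.0]
226 [42.0, 42.0, 53.0, 60.0, 43.0, 42.0, 42.0, 41.0, 41.0, 41.0]
228 [41.0, 42.0, 42.0, 45.0, 43.0, 43.0, 42.0, 42.0, 42.0, 43.0]
230 [40.0, 40.0, 41.0, 45.0, 41.0, 41.0, 43.0, 40.0, 41.0, 41.0]
[545.1829133  -49.88883799  43.34946901]
```

```bash
python3 -m inch '[{"dx":0,"dy":0,"dz":-5,"ax":0,"ay":0,"az":0,"claw":1},{"dx":0,"dy":0,"dz":0,"ax":0,"ay":0,"az":0,"claw":1},{"dx":0,"dy":0,"dz":0,"ax":0,"ay":0,"az":0,"claw":1},{"dx":0,"dy":0,"dz":0,"ax":0,"ay":0,"az":0,"claw":1},{"dx":0,"dy":0,"dz":0,"ax":0,"ay":0,"az":0,"claw":1},{"dx":0,"dy":0,"dz":0,"ax":0,"ay":0,"az":0,"claw":1},{"dx":0,"dy":0,"dz":8,"ax":0,"ay":0,"az":0,"claw":1},{"dx":0,"dy":0,"dz":8,"ax":0,"ay":0,"az":0,"claw":1},{"dx":0,"dy":0,"dz":6,"ax":0,"ay":0,"az":0,"claw":1},{"dx":0,"dy":0,"dz":6,"ax":0,"ay":0,"az":0,"claw":1}]' && python3 -m inch '[{"dx":0,"dy":0,"dz":0,"ax":0,"ay":0,"az":0,"claw":0},{"dx":0,"dy":0,"dz":0,"ax":0,"ay":0,"az":0,"claw":0},{"dx":0,"dy":0,"dz":0,"ax":0,"ay":0,"az":0,"claw":0},{"dx":0,"dy":0,"dz":0,"ax":0,"ay":0,"az":0,"claw":0},{"dx":0,"dy":0,"dz":0,"ax":0,"ay":0,"az":0,"claw":0},{"dx":0,"dy":0,"dz":0,"ax":0,"ay":0,"az":0,"claw":0},{"dx":0,"dy":0,"dz":0,"ax":0,"ay":0,"az":0,"claw":0}]' 40
```

```text
time_s: 11.7
eef_pos: [539.8, -51.5, 23.2]
orientation: [0.999, 0.035, -0.0, -0.0]
wrist_force: [-0.8, 0.6, -0.6]
width: 1.002
finger_force: 0.0
time_s: 12.4
eef_pos: [540.2, -51.6, 24.5]
orientation: [0.999, 0.035, 0.0, 0.0]
wrist_force: [-0.6, 0.0, 7.2]
width: 0.513
finger_force: 41.5
```

```bash
python3 -m inch '[{"dx":0,"dy":0,"dz":-20,"ax":0,"ay":0,"az":0,"claw":0},{"dx":0,"dy":0,"dz":-20,"ax":0,"ay":0,"az":0,"claw":0},{"dx":0,"dy":0,"dz":-20,"ax":0,"ay":0,"az":0,"claw":0},{"dx":14.4,"dy":32.5,"dz":0,"ax":0,"ay":0,"az":0,"claw":0},{"dx":14.4,"dy":32.5,"dz":0,"ax":0,"ay":0,"az":0,"claw":0},{"dx":14.4,"dy":32.5,"dz":0,"ax":0,"ay":0,"az":0,"claw":0},{"dx":14.4,"dy":32.5,"dz":0,"ax":0,"ay":0,"az":0,"claw":0},{"dx":14.4,"dy":32.5,"dz":0,"ax":0,"ay":0,"az":0,"claw":0},{"dx":14.4,"dy":32.5,"dz":0,"ax":0,"ay":0,"az":0,"claw":0},{"dx":0,"dy":0,"dz":0,"ax":0,"ay":0,"az":0,"claw":0}]'
```

```text
time_s: 13.4
eef_pos: [640.7, -246.2, 83.8]
orientation: [0.999, 0.032, 0.001, 0.002]
wrist_force: [-1.0, -0.5, -0.8]
width: 0.515
finger_force: 41.4
```

```bash
python3 look.py
python3 - <<'E'
from h import *
print(r.read_state()['eef_pos'],r.read_state()['width'])
E
```

```text
top piece1 0.73 [353.0, 193.0, 9.0, 16.0] 130 [ 545.7 -266.9] [38.  31.8] 16.3 22.8
top piece1 0.35 [185.0, 155.0, 17.0, 9.0] 70 [666.9 248.1] [54.2 15.8] 75.5 23.9
top sander 0.62 [352.0, 160.0, 26.0, 32.0] 403 [ 636.8 -245. ] [78.6 42.4] 5.2 100.2
top tray ((525.8118896484375, -25.271636962890625), (225.09510803222656, 255.63018798828125), 84.30094909667969) [ 1.80634677  4.5113533  12.33601507]
high [552. 250. 232.] [542. 241. 208.] [563. 261. 242.] 73
scene piece1 0.94 [116.0, 283.0, 37.0, 34.0] 496 [ 456.4 -422.9] [93.1 34.4] 20.8 23.4
scene piece1 0.7 [141.0, 250.0, 31.0, 24.0] 418 [ 414.7 -315.5] [91.7 35.2] 28.0 23.4
scene piece1 0.67 [169.0, 266.0, 20.0, 16.0] 262 [ 513.1 -278.6] [64.8 34.1] 19.0 23.6
scene sander 0.95 [209.0, 288.0, 29.0, 35.0] 559 [ 649.8 -238.1] [57.1 43.5] 0.3 101.9
scene tray ((523.436279296875, -18.462554931640625), (230.1781005859375, 254.25465393066406), 81.10013580322266) [ 2.85073335  5.30099308 12.9304241 ]
high [558. 248. 227.] [544. 240. 205.] [567. 263. 242.] 94
[ 639.39579052 -238.46154918   84.04098952] 0.5111416487929544
```

```bash
python3 -m inch '[{"dx":0,"dy":0,"dz":25,"ax":0,"ay":0,"az":0,"claw":0},{"dx":0,"dy":0,"dz":25,"ax":0,"ay":0,"az":0,"claw":0},{"dx":0,"dy":0,"dz":12.5,"ax":0,"ay":0,"az":0,"claw":0},{"dx":0,"dy":0,"dz":0,"ax":0,"ay":0,"az":0,"claw":0},{"dx":0,"dy":0,"dz":0,"ax":0,"ay":0,"az":0,"claw":0}]' && python3 -m inch '[{"dx":0,"dy":0,"dz":0,"ax":0,"ay":0,"az":0,"claw":1},{"dx":0,"dy":0,"dz":0,"ax":0,"ay":0,"az":0,"claw":1},{"dx":0,"dy":0,"dz":0,"ax":0,"ay":0,"az":0,"claw":1},{"dx":0,"dy":0,"dz":0,"ax":0,"ay":0,"az":0,"claw":1},{"dx":0,"dy":0,"dz":-40,"ax":0,"ay":0,"az":0,"claw":1},{"dx":0,"dy":0,"dz":-40,"ax":0,"ay":0,"az":0,"claw":1},{"dx":0,"dy":0,"dz":-40,"ax":0,"ay":0,"az":0,"claw":1},{"dx":0,"dy":0,"dz":0,"ax":0,"ay":0,"az":0,"claw":1}]'
```

```text
time_s: 14.2
eef_pos: [639.8, -239.5, 21.8]
orientation: [0.999, 0.035, -0.0, -0.0]
wrist_force: [0.7, 0.2, -1.6]
width: 0.516
finger_force: 43.4
time_s: 15.0
eef_pos: [642.6, -241.2, 147.7]
orientation: [0.999, 0.034, 0.004, 0.002]
wrist_force: [0.2, -0.4, 0.3]
width: 1.001
finger_force: 0.0
```

```bash
python3 -m inch '[{"dx":-39.2,"dy":8.9,"dz":0,"ax":0,"ay":0,"az":0,"claw":1},{"dx":-39.2,"dy":8.9,"dz":0,"ax":0,"ay":0,"az":0,"claw":1},{"dx":-39.3,"dy":8.9,"dz":0,"ax":0,"ay":0,"az":0,"claw":1},{"dx":0,"dy":0,"dz":40,"ax":0,"ay":0,"az":-7.35,"claw":1},{"dx":0,"dy":0,"dz":40,"ax":0,"ay":0,"az":-7.35,"claw":1},{"dx":0,"dy":0,"dz":30,"ax":0,"ay":0,"az":0,"claw":1},{"dx":0,"dy":0,"dz":10,"ax":0,"ay":0,"az":0,"claw":1},{"dx":0,"dy":0,"dz":7,"ax":0,"ay":0,"az":0,"claw":1},{"dx":0,"dy":0,"dz":0,"ax":0,"ay":0,"az":0,"claw":1},{"dx":0,"dy":0,"dz":0,"ax":0,"ay":0,"az":0,"claw":1}]' && python3 look.py | grep piece
```

```text
time_s: 16.0
eef_pos: [524.9, -275.0, 15.7]
orientation: [0.987, 0.162, 0.001, 0.0]
wrist_force: [-0.6, -0.2, -0.6]
width: 0.998
finger_force: 0.0
top piece1 0.76 [368.0, 233.0, 11.0, 23.0] 256 [ 425.8 -308.1] [58.7 36.2] 25.7 22.2
top piece1 0.44 [357.0, 200.0, 17.0, 31.0] 180 [ 522.7 -271.8] [89.4 32.7] 20.0 22.8
scene piece1 0.71 [178.0, 273.0, 24.0, 25.0] 331 [ 534.7 -271.6] [71.1 34.2] 19.8 23.7
scene piece1 0.69 [137.0, 250.0, 26.0, 26.0] 346 [ 413.1 -316.5] [91.  35.8] 27.4 23.5
scene piece1 0.61 [117.0, 282.0, 34.0, 29.0] 478 [ 455.7 -423.4] [93.  35.9] 23.4 23.1
```

```bash
python3 -m inch '[{"dx":0,"dy":0,"dz":4,"ax":0,"ay":0,"az":0,"claw":1},{"dx":0,"dy":0,"dz":3,"ax":0,"ay":0,"az":0,"claw":1},{"dx":0,"dy":0,"dz":0,"ax":0,"ay":0,"az":0,"claw":0.3},{"dx":0,"dy":0,"dz":0,"ax":0,"ay":0,"az":0,"claw":0.3},{"dx":0,"dy":0,"dz":0,"ax":0,"ay":0,"az":0,"claw":0.3},{"dx":0,"dy":0,"dz":0,"ax":0,"ay":0,"az":0,"claw":0.3},{"dx":0,"dy":0,"dz":0,"ax":0,"ay":0,"az":0,"claw":0.3},{"dx":0,"dy":0,"dz":0,"ax":0,"ay":0,"az":0,"claw":0.3}]' 40
```

```text
time_s: 17.1
eef_pos: [524.2, -274.9, 8.0]
orientation: [0.987, 0.162, 0.0, 0.0]
wrist_force: [-0.4, 0.7, 6.2]
width: 0.405
finger_force: 39.6
```

```bash
python3 -m inch '[{"dx":0,"dy":0,"dz":0,"ax":0,"ay":0,"az":0,"claw":0.7},{"dx":0,"dy":0,"dz":0,"ax":0,"ay":0,"az":0,"claw":0.7},{"dx":0,"dy":0,"dz":2,"ax":0,"ay":0,"az":0,"claw":0.7},{"dx":0,"dy":0,"dz":2,"ax":0,"ay":0,"az":0,"claw":0.7},{"dx":0,"dy":0,"dz":0,"ax":0,"ay":0,"az":0,"claw":0.7}]' 40;  python3 -m inch '[{"dx":0,"dy":0,"dz":0,"ax":0,"ay":0,"az":0,"claw":0.3},{"dx":0,"dy":0,"dz":0,"ax":0,"ay":0,"az":0,"claw":0.3},{"dx":0,"dy":0,"dz":0,"ax":0,"ay":0,"az":0,"claw":0.3},{"dx":0,"dy":0,"dz":0,"ax":0,"ay":0,"az":0,"claw":0.3},{"dx":0,"dy":0,"dz":0,"ax":0,"ay":0,"az":0,"claw":0.3}]' 40
```

```text
time_s: 17.6
eef_pos: [524.0, -274.7, 3.2]
orientation: [0.987, 0.162, -0.0, -0.0]
wrist_force: [-0.4, -0.5, -0.3]
width: 0.699
finger_force: 0.0
time_s: 18.1
eef_pos: [524.2, -274.9, 3.9]
orientation: [0.987, 0.162, 0.0, 0.0]
wrist_force: [-1.3, 1.0, 3.6]
width: 0.425
finger_force: 40.4
```

```bash
python3 -m inch '[{"dx":0,"dy":0,"dz":-35,"ax":0,"ay":0,"az":0,"claw":0.3},{"dx":0,"dy":0,"dz":-35,"ax":0,"ay":0,"az":0,"claw":0.3},{"dx":18.9,"dy":-37.4,"dz":0,"ax":0,"ay":0,"az":0,"claw":0.3},{"dx":18.9,"dy":-37.4,"dz":0,"ax":0,"ay":0,"az":0,"claw":0.3},{"dx":18.9,"dy":-37.4,"dz":0,"ax":0,"ay":0,"az":0,"claw":0.3},{"dx":18.9,"dy":-37.4,"dz":0,"ax":0,"ay":0,"az":0,"claw":0.3},{"dx":18.9,"dy":-37.4,"dz":0,"ax":0,"ay":0,"az":0,"claw":0.3},{"dx":18.9,"dy":-37.4,"dz":0,"ax":0,"ay":0,"az":0,"claw":0.3},{"dx":18.9,"dy":-37.4,"dz":0,"ax":0,"ay":0,"az":0,"claw":0.3},{"dx":0,"dy":0,"dz":0,"ax":0,"ay":0,"az":8.13,"claw":0.3}]' && python3 -m inch '[{"dx":0,"dy":0,"dz":0,"ax":0,"ay":0,"az":8.13,"claw":0.3},{"dx":0,"dy":0,"dz":0,"ax":0,"ay":0,"az":8.13,"claw":0.3},{"dx":0,"dy":0,"dz":20,"ax":0,"ay":0,"az":0,"claw":0.3},{"dx":0,"dy":0,"dz":20,"ax":0,"ay":0,"az":0,"claw":0.3},{"dx":0,"dy":0,"dz":0,"ax":0,"ay":0,"az":0,"claw":0.3},{"dx":0,"dy":0,"dz":0,"ax":0,"ay":0,"az":0,"claw":0.3}]'; python3 look.py | grep piece
```

```text
time_s: 19.1
eef_pos: [566.7, 22.8, 73.5]
orientation: [0.995, 0.096, 0.001, -0.002]
wrist_force: [-0.3, 0.2, 0.1]
width: 0.426
finger_force: 40.4
time_s: 19.7
eef_pos: [565.5, 15.5, 33.6]
orientation: [0.999, -0.05, -0.0, 0.0]
wrist_force: [0.6, -0.2, -0.7]
width: 0.428
finger_force: 40.4
top piece1 0.83 [406.0, 223.0, 23.0, 32.0] 413 [ 453.3 -422.4] [89.4 35.1] 22.5 23.2
top piece1 0.75 [371.0, 239.0, 22.0, 30.0] 398 [ 412.3 -314.4] [88.5 36.3] 27.3 22.8
scene piece1 0.76 [267.0, 222.0, 13.0, 24.0] 206 [582.1  12.5] [61.2 32.8] -6.2 54.1
scene piece1 0.6 [116.0, 284.0, 35.0, 24.0] 511 [ 455.8 -423.2] [91.8 34.5] 20.4 23.2
scene piece1 0.55 [142.0, 251.0, 32.0, 24.0] 447 [ 413.7 -315.9] [91.1 35.7] 27.4 23.3
```

```bash
python3 -m inch '[{"dx":0,"dy":0,"dz":15,"ax":0,"ay":0,"az":0,"claw":0.3},{"dx":0,"dy":0,"dz":8,"ax":0,"ay":0,"az":0,"claw":0.3},{"dx":0,"dy":0,"dz":2.5,"ax":0,"ay":0,"az":0,"claw":0.3},{"dx":0,"dy":0,"dz":0,"ax":0,"ay":0,"az":0,"claw":0.3},{"dx":0,"dy":0,"dz":0,"ax":0,"ay":0,"az":0,"claw":0.65},{"dx":0,"dy":0,"dz":0,"ax":0,"ay":0,"az":0,"claw":0.65},{"dx":0,"dy":0,"dz":0,"ax":0,"ay":0,"az":0,"claw":0.65},{"dx":0,"dy":0,"dz":-20,"ax":0,"ay":0,"az":0,"claw":0.65},{"dx":0,"dy":0,"dz":-40,"ax":0,"ay":0,"az":0,"claw":1},{"dx":0,"dy":0,"dz":0,"ax":0,"ay":0,"az":0,"claw":1}]'; python3 look.py d| grep piece
python3 - <<'E'
from h import *
print(r.read_state()['eef_pos'])
E
```

```text
time_s: 21.0
eef_pos: [567.7, 15.4, 71.6]
orientation: [0.999, -0.05, 0.003, -0.0]
wrist_force: [0.5, 0.0, -0.0]
width: 0.959
finger_force: 0.0
top piece1 0.77 [372.0, 238.0, 20.0, 30.0] 403 [ 412.8 -315.4] [89.5 36. ] 29.7 22.8
top piece1 0.65 [192.0, 164.0, 104.0, 102.0] 3266 [624.1 183. ] [318.5 121.3] -43.8 180.1
top piece1 0.63 [406.0, 225.0, 22.0, 32.0] 433 [ 454.4 -422.9] [89. 38.] 23.3 22.5
scene piece1 0.91 [261.0, 224.0, 18.0, 32.0] 320 [567.6  14.9] [89.7 35. ] -7.0 27.7
scene piece1 0.87 [114.0, 282.0, 36.0, 26.0] 441 [ 455.4 -423.4] [90.6 33.9] 19.7 23.2
scene piece1 0.58 [142.0, 252.0, 32.0, 24.0] 489 [ 414.4 -315.4] [91.5 34.9] 28.1 23.4
[565.04484803  15.51177538  67.14317761]
```

```bash
python3 -m inch '[{"dx":-13.15,"dy":38.3,"dz":0,"ax":0,"ay":0,"az":0,"claw":1},{"dx":-13.15,"dy":38.3,"dz":0,"ax":0,"ay":0,"az":0,"claw":1},{"dx":-13.15,"dy":38.3,"dz":0,"ax":0,"ay":0,"az":0,"claw":1},{"dx":-13.15,"dy":38.3,"dz":0,"ax":0,"ay":0,"az":0,"claw":1},{"dx":-13.15,"dy":38.3,"dz":0,"ax":0,"ay":0,"az":0,"claw":1},{"dx":-13.15,"dy":38.3,"dz":0,"ax":0,"ay":0,"az":0,"claw":1},{"dx":-13.15,"dy":38.3,"dz":0,"ax":0,"ay":0,"az":0,"claw":1},{"dx":-13.15,"dy":38.3,"dz":0,"ax":0,"ay":0,"az":0,"claw":1},{"dx":-13.15,"dy":38.3,"dz":0,"ax":0,"ay":0,"az":0,"claw":1},{"dx":0,"dy":0,"dz":0,"ax":0,"ay":0,"az":-8.42,"claw":1}]' && python3 -m inch '[{"dx":0,"dy":0,"dz":0,"ax":0,"ay":0,"az":-8.42,"claw":1},{"dx":0,"dy":0,"dz":0,"ax":0,"ay":0,"az":-8.42,"claw":1},{"dx":0,"dy":0,"dz":0,"ax":0,"ay":0,"az":-8.42,"claw":1},{"dx":0,"dy":0,"dz":20,"ax":0,"ay":0,"az":0,"claw":1},{"dx":0,"dy":0,"dz":0,"ax":0,"ay":0,"az":0,"claw":1},{"dx":0,"dy":0,"dz":0,"ax":0,"ay":0,"az":0,"claw":1}]'; python3 look.py | grep piece
python3 - <<'E'
from h import *
s=r.read_state();print(s['eef_pos'],s['joints'].round(2))
E
```

```text
time_s: 22.3
eef_pos: [410.1, -320.8, 67.3]
orientation: [1.0, 0.02, -0.001, 0.001]
wrist_force: [0.9, 0.3, -0.8]
width: 0.999
finger_force: 0.0
time_s: 22.9
eef_pos: [413.0, -315.3, 47.5]
orientation: [0.97, 0.241, -0.001, -0.001]
wrist_force: [0.5, 0.2, -0.3]
width: 1.002
finger_force: 0.0
top piece1 0.74 [372.0, 240.0, 14.0, 29.0] 210 [ 412.1 -314.6] [88.6 34.9] 25.0 23.0
top piece1 0.69 [262.0, 186.0, 16.0, 32.0] 390 [564.5  14.2] [90.  33.7] -5.7 26.1
scene piece1 0.79 [142.0, 252.0, 30.0, 22.0] 417 [ 414.4 -315.5] [91.1 36.2] 27.3 23.4
scene piece1 0.66 [115.0, 283.0, 36.0, 32.0] 474 [ 456.6 -423.2] [92.6 33.4] 20.7 23.2
scene piece1 0.63 [262.0, 225.0, 24.0, 29.0] 415 [566.7  15.1] [90.7 36.1] -5.6 27.6
scene piece1 0.58 [168.0, 224.0, 18.0, 16.0] 245 [ 373.  -201.6] [55.9 53.2] -28.4 13.8
[ 413.81810091 -315.72908095   48.58779623] [ 0.64  0.64 -0.15  2.19  0.28  0.32 -0.82]
```

Piece 1 lies flat in its slot. Going down on the second.

```bash
python3 -m inch '[{"dx":0,"dy":0,"dz":20,"ax":0,"ay":0,"az":0,"claw":1},{"dx":0,"dy":0,"dz":15,"ax":0,"ay":0,"az":0,"claw":1},{"dx":0,"dy":0,"dz":6,"ax":0,"ay":0,"az":0,"claw":0.8},{"dx":0,"dy":0,"dz":3,"ax":0,"ay":0,"az":0,"claw":0.7},{"dx":0,"dy":0,"dz":0,"ax":0,"ay":0,"az":0,"claw":0.7},{"dx":0,"dy":0,"dz":0,"ax":0,"ay":0,"az":0,"claw":0.3},{"dx":0,"dy":0,"dz":0,"ax":0,"ay":0,"az":0,"claw":0.3},{"dx":0,"dy":0,"dz":0,"ax":0,"ay":0,"az":0,"claw":0.3},{"dx":0,"dy":0,"dz":0,"ax":0,"ay":0,"az":0,"claw":0.3},{"dx":0,"dy":0,"dz":0,"ax":0,"ay":0,"az":0,"claw":0.3}]' 40
```

```text
time_s: 24.2
eef_pos: [413.8, -315.9, 5.0]
orientation: [0.97, 0.242, 0.0, 0.0]
wrist_force: [0.1, 0.1, 7.3]
width: 0.421
finger_force: 39.6
```

```bash
python3 -m inch '[{"dx":0,"dy":0,"dz":-35,"ax":0,"ay":0,"az":0,"claw":0.3},{"dx":0,"dy":0,"dz":-35,"ax":0,"ay":0,"az":0,"claw":0.3},{"dx":25.7,"dy":-34.5,"dz":0,"ax":0,"ay":0,"az":0,"claw":0.3},{"dx":25.7,"dy":-34.5,"dz":0,"ax":0,"ay":0,"az":0,"claw":0.3},{"dx":25.7,"dy":-34.5,"dz":0,"ax":0,"ay":0,"az":0,"claw":0.3},{"dx":25.7,"dy":-34.5,"dz":0,"ax":0,"ay":0,"az":0,"claw":0.3},{"dx":25.7,"dy":-34.5,"dz":0,"ax":0,"ay":0,"az":0,"claw":0.3},{"dx":25.7,"dy":-34.5,"dz":0,"ax":0,"ay":0,"az":0,"claw":0.3},{"dx":25.7,"dy":-34.5,"dz":0,"ax":0,"ay":0,"az":0,"claw":0.3},{"dx":25.7,"dy":-34.5,"dz":0,"ax":0,"ay":0,"az":0,"claw":0.3}]' && python3 -m inch '[{"dx":0,"dy":0,"dz":0,"ax":0,"ay":0,"az":8.42,"claw":0.3},{"dx":0,"dy":0,"dz":0,"ax":0,"ay":0,"az":8.42,"claw":0.3},{"dx":0,"dy":0,"dz":0,"ax":0,"ay":0,"az":8.42,"claw":0.3},{"dx":0,"dy":0,"dz":0,"ax":0,"ay":0,"az":8.42,"claw":0.3},{"dx":0,"dy":0,"dz":20,"ax":0,"ay":0,"az":0,"claw":0.3},{"dx":0,"dy":0,"dz":20,"ax":0,"ay":0,"az":0,"claw":0.3},{"dx":0,"dy":0,"dz":0,"ax":0,"ay":0,"az":0,"claw":0.3},{"dx":0,"dy":0,"dz":0,"ax":0,"ay":0,"az":0,"claw":0.3}]'; python3 look.py | grep piece
python3 - <<'E'
from h import *
s=r.read_state();print(s['eef_pos'],s['joints'].round(2))
E
```

```text
time_s: 25.2
eef_pos: [466.0, 26.3, 74.5]
orientation: [0.97, 0.242, 0.0, 0.0]
wrist_force: [0.8, 0.2, -0.3]
width: 0.422
finger_force: 40.5
time_s: 26.0
eef_pos: [465.5, 24.4, 34.4]
orientation: [0.999, -0.05, -0.0, 0.0]
wrist_force: [-0.1, -0.6, -0.1]
width: 0.424
finger_force: 40.5
top piece1 0.74 [407.0, 226.0, 25.0, 32.0] 437 [ 453.7 -423.3] [90.4 34.4] 19.6 22.7
scene piece1 0.75 [262.0, 226.0, 22.0, 30.0] 370 [567.3  14.4] [91.5 35. ] -5.5 27.6
scene piece1 0.71 [116.0, 281.0, 35.0, 27.0] 519 [ 456.4 -422.9] [91.4 35.4] 19.4 23.3
scene piece1 0.69 [204.0, 296.0, 34.0, 36.0] 747 [ 639.4 -239.7] [80.1 44.7] 2.0 38.9
scene piece1 0.57 [247.0, 202.0, 16.0, 26.0] 226 [476.6  22.5] [75.1 33. ] -7.9 53.6
[466.08821256  24.52003072  34.81945692] [-0.2   0.64  0.04  2.33 -0.15  0.17 -1.7 ]
```

```bash
python3 -m inch '[{"dx":0,"dy":0,"dz":15,"ax":0,"ay":0,"az":0,"claw":0.3},{"dx":0,"dy":0,"dz":8,"ax":0,"ay":0,"az":0,"claw":0.3},{"dx":0,"dy":0,"dz":2.5,"ax":0,"ay":0,"az":0,"claw":0.3},{"dx":0,"dy":0,"dz":0,"ax":0,"ay":0,"az":0,"claw":0.3},{"dx":0,"dy":0,"dz":0,"ax":0,"ay":0,"az":0,"claw":0.65},{"dx":0,"dy":0,"dz":0,"ax":0,"ay":0,"az":0,"claw":0.65},{"dx":0,"dy":0,"dz":0,"ax":0,"ay":0,"az":0,"claw":0.65},{"dx":0,"dy":0,"dz":-20,"ax":0,"ay":0,"az":0,"claw":0.65},{"dx":0,"dy":0,"dz":-40,"ax":0,"ay":0,"az":0,"claw":1},{"dx":0,"dy":0,"dz":0,"ax":0,"ay":0,"az":0,"claw":1}]'; python3 look.py | grep piece
python3 - <<'E'
from h import *
print(r.read_state()['eef_pos'])
E
```

```text
time_s: 27.3
eef_pos: [467.0, 24.5, 71.8]
orientation: [0.999, -0.05, 0.002, -0.0]
wrist_force: [0.5, 0.3, -0.5]
width: 0.958
finger_force: 0.0
top piece1 0.84 [407.0, 226.0, 21.0, 32.0] 432 [ 453.6 -423.5] [90.3 37.3] 22.9 22.7
top piece1 0.71 [260.0, 180.0, 13.0, 22.0] 243 [579.2  12. ] [60.3 36.2] -7.2 26.2
scene piece1 0.89 [262.0, 225.0, 24.0, 31.0] 367 [566.5  14.5] [90.1 34.3] -5.6 27.6
scene piece1 0.81 [116.0, 285.0, 37.0, 26.0] 497 [ 456.4 -422.6] [92.5 34.4] 21.1 23.2
scene piece1 0.59 [246.0, 204.0, 23.0, 29.0] 349 [471.5  23.5] [104.1  35.7] -6.5 27.7
scene piece1 0.49 [318.0, 185.0, 38.0, 102.0] 2416 [616.8 189.5] [299.1 120.7] -45.1 181.6
[465.23671654  24.49500526  67.82516046]
```

```bash
python3 -m inch '[{"dx":3.4,"dy":44.6,"dz":0,"ax":0,"ay":0,"az":0,"claw":1},{"dx":3.4,"dy":44.6,"dz":0,"ax":0,"ay":0,"az":0,"claw":1},{"dx":3.4,"dy":44.6,"dz":0,"ax":0,"ay":0,"az":0,"claw":1},{"dx":3.4,"dy":44.6,"dz":0,"ax":0,"ay":0,"az":0,"claw":1},{"dx":3.4,"dy":44.6,"dz":0,"ax":0,"ay":0,"az":0,"claw":1},{"dx":3.4,"dy":44.6,"dz":0,"ax":0,"ay":0,"az":0,"claw":1},{"dx":3.4,"dy":44.6,"dz":0,"ax":0,"ay":0,"az":0,"claw":1},{"dx":3.4,"dy":44.6,"dz":0,"ax":0,"ay":0,"az":0,"claw":1},{"dx":3.4,"dy":44.6,"dz":0,"ax":0,"ay":0,"az":0,"claw":1},{"dx":3.4,"dy":44.6,"dz":0,"ax":0,"ay":0,"az":0,"claw":1}]' && python3 -m inch '[{"dx":0,"dy":0,"dz":0,"ax":0,"ay":0,"az":-6.55,"claw":1},{"dx":0,"dy":0,"dz":0,"ax":0,"ay":0,"az":-6.55,"claw":1},{"dx":0,"dy":0,"dz":0,"ax":0,"ay":0,"az":-6.55,"claw":1},{"dx":0,"dy":0,"dz":0,"ax":0,"ay":0,"az":-6.55,"claw":1},{"dx":0,"dy":0,"dz":20,"ax":0,"ay":0,"az":0,"claw":1},{"dx":0,"dy":0,"dz":0,"ax":0,"ay":0,"az":0,"claw":1},{"dx":0,"dy":0,"dz":0,"ax":0,"ay":0,"az":0,"claw":1}]'; python3 look.py | grep piece
python3 - <<'E'
from h import *
s=r.read_state();print(s['eef_pos'],s['joints'].round(2))
E
```

```text
time_s: 28.6
eef_pos: [454.3, -424.2, 67.4]
orientation: [0.999, -0.05, -0.001, -0.001]
wrist_force: [1.2, 0.7, 0.2]
width: 1.001
finger_force: 0.0
time_s: 29.3
eef_pos: [454.6, -422.2, 47.7]
orientation: [0.984, 0.178, -0.001, -0.001]
wrist_force: [0.3, 0.0, 0.1]
width: 0.995
finger_force: 0.0
top piece1 0.8 [258.0, 219.0, 10.0, 25.0] 378 [464.5  23.2] [89.4 34.2] -6.7 26.1
top piece1 0.77 [260.0, 184.0, 15.0, 33.0] 372 [564.4  14.1] [89.8 33.7] -5.5 26.5
top piece1 0.75 [406.0, 224.0, 22.0, 32.0] 248 [ 454.  -422.6] [87.9 35.7] 19.2 23.3
top piece1 0.55 [138.0, 252.0, 13.0, 12.0] 84 [362.3 353.8] [19.6 18.7] 25.3 129.2
scene piece1 0.79 [243.0, 204.0, 21.0, 24.0] 343 [470.8  23.4] [100.7  35.1] -6.8 27.7
scene piece1 0.66 [116.0, 283.0, 33.0, 24.0] 451 [ 456.3 -422.9] [90.5 34.3] 20.2 23.4
scene piece1 0.61 [262.0, 224.0, 24.0, 28.0] 385 [566.4  14.7] [90.6 35.1] -6.0 27.6
[ 455.42623609 -422.75817217   49.15063239] [ 0.76  0.71 -0.16  1.96  0.22  0.48 -0.77]
```

```bash
python3 -m inch '[{"dx":0,"dy":0,"dz":20,"ax":0,"ay":0,"az":0,"claw":1},{"dx":0,"dy":0,"dz":15,"ax":0,"ay":0,"az":0,"claw":1},{"dx":0,"dy":0,"dz":6,"ax":0,"ay":0,"az":0,"claw":0.8},{"dx":0,"dy":0,"dz":3,"ax":0,"ay":0,"az":0,"claw":0.7},{"dx":0,"dy":0,"dz":0,"ax":0,"ay":0,"az":0,"claw":0.7},{"dx":0,"dy":0,"dz":0,"ax":0,"ay":0,"az":0,"claw":0.3},{"dx":0,"dy":0,"dz":0,"ax":0,"ay":0,"az":0,"claw":0.3},{"dx":0,"dy":0,"dz":0,"ax":0,"ay":0,"az":0,"claw":0.3},{"dx":0,"dy":0,"dz":0,"ax":0,"ay":0,"az":0,"claw":0.3},{"dx":0,"dy":0,"dz":0,"ax":0,"ay":0,"az":0,"claw":0.3}]' 40
```

```text
time_s: 30.6
eef_pos: [455.5, -422.9, 5.5]
orientation: [0.984, 0.178, 0.0, 0.0]
wrist_force: [-0.6, 1.0, 6.5]
width: 0.427
finger_force: 40.1
```

```bash
python3 -m inch '[{"dx":0,"dy":0,"dz":-35,"ax":0,"ay":0,"az":0,"claw":0.3},{"dx":0,"dy":0,"dz":-35,"ax":0,"ay":0,"az":0,"claw":0.3},{"dx":21.2,"dy":-38.4,"dz":0,"ax":0,"ay":0,"az":0,"claw":0.3},{"dx":21.2,"dy":-38.4,"dz":0,"ax":0,"ay":0,"az":0,"claw":0.3},{"dx":21.2,"dy":-38.4,"dz":0,"ax":0,"ay":0,"az":0,"claw":0.3},{"dx":21.2,"dy":-38.4,"dz":0,"ax":0,"ay":0,"az":0,"claw":0.3},{"dx":21.2,"dy":-38.4,"dz":0,"ax":0,"ay":0,"az":0,"claw":0.3},{"dx":21.2,"dy":-38.4,"dz":0,"ax":0,"ay":0,"az":0,"claw":0.3},{"dx":21.2,"dy":-38.4,"dz":0,"ax":0,"ay":0,"az":0,"claw":0.3},{"dx":21.2,"dy":-38.4,"dz":0,"ax":0,"ay":0,"az":0,"claw":0.3}]' && python3 -m inch '[{"dx":0,"dy":0,"dz":0,"ax":0,"ay":0,"az":6.55,"claw":0.3},{"dx":0,"dy":0,"dz":0,"ax":0,"ay":0,"az":6.55,"claw":0.3},{"dx":0,"dy":0,"dz":0,"ax":0,"ay":0,"az":6.55,"claw":0.3},{"dx":0,"dy":0,"dz":0,"ax":0,"ay":0,"az":6.55,"claw":0.3},{"dx":0,"dy":0,"dz":20,"ax":0,"ay":0,"az":0,"claw":0.3},{"dx":0,"dy":0,"dz":20,"ax":0,"ay":0,"az":0,"claw":0.3},{"dx":0,"dy":0,"dz":0,"ax":0,"ay":0,"az":0,"claw":0.3},{"dx":0,"dy":0,"dz":0,"ax":0,"ay":0,"az":0,"claw":0.3}]'; python3 look.py | grep piece
python3 - <<'E'
from h import *
s=r.read_state();print(s['eef_pos'],s['joints'].round(2))
E
```

```text
time_s: 31.6
eef_pos: [506.8, -73.9, 74.9]
orientation: [0.984, 0.178, 0.0, 0.0]
wrist_force: [1.1, -0.2, -0.9]
width: 0.42
finger_force: 40.3
time_s: 32.4
eef_pos: [506.4, -75.5, 34.8]
orientation: [0.999, -0.05, -0.0, -0.0]
wrist_force: [0.3, 0.3, 0.5]
width: 0.423
finger_force: 40.3
top piece1 0.65 [259.0, 186.0, 12.0, 33.0] 389 [564.7  13.1] [88.6 35.3] -5.8 26.1
top piece1 0.51 [258.0, 219.0, 10.0, 28.0] 213 [465.4  24.6] [86.9 30.5] -6.2 26.5
scene piece1 0.86 [229.0, 225.0, 21.0, 25.0] 265 [517.3 -77.5] [71.3 33.7] -6.4 53.5
scene piece1 0.8 [261.0, 225.0, 23.0, 31.0] 375 [567.5  14.6] [89.4 35.2] -5.9 27.3
scene piece1 0.65 [379.0, 171.0, 32.0, 40.0] 784 [671.7 422.2] [67.5 60.1] -35.1 110.5
scene piece1 0.57 [323.0, 185.0, 44.0, 103.0] 2424 [554.9 251.1] [124.8 122.2] -43.9 181.7
scene piece1 0.52 [245.0, 203.0, 22.0, 28.0] 258 [472.6  23.5] [105.   34.7] -8.1 28.2
[506.89627485 -75.60518199  35.35186311] [ 0.02  0.66  0.02  2.23 -0.06  0.25 -1.57]
```

```bash
python3 -m inch '[{"dx":0,"dy":0,"dz":15,"ax":0,"ay":0,"az":0,"claw":0.3},{"dx":0,"dy":0,"dz":8,"ax":0,"ay":0,"az":0,"claw":0.3},{"dx":0,"dy":0,"dz":2.5,"ax":0,"ay":0,"az":0,"claw":0.3},{"dx":0,"dy":0,"dz":0,"ax":0,"ay":0,"az":0,"claw":0.3},{"dx":0,"dy":0,"dz":0,"ax":0,"ay":0,"az":0,"claw":0.65},{"dx":0,"dy":0,"dz":0,"ax":0,"ay":0,"az":0,"claw":0.65},{"dx":0,"dy":0,"dz":0,"ax":0,"ay":0,"az":0,"claw":0.65},{"dx":0,"dy":0,"dz":-20,"ax":0,"ay":0,"az":0,"claw":0.65},{"dx":0,"dy":0,"dz":-45,"ax":0,"ay":0,"az":0,"claw":1},{"dx":0,"dy":0,"dz":-45,"ax":0,"ay":0,"az":0,"claw":1}]' &&  python3 -m inch '[{"dx":0,"dy":0,"dz":-45,"ax":0,"ay":0,"az":0,"claw":1},{"dx":0,"dy":0,"dz":-45,"ax":0,"ay":0,"az":0,"claw":1},{"dx":0,"dy":0,"dz":-45,"ax":0,"ay":0,"az":0,"claw":1},{"dx":0,"dy":0,"dz":-45,"ax":0,"ay":0,"az":5.7,"claw":1},{"dx":-13,"dy":-45,"dz":0,"ax":0,"ay":0,"az":0,"claw":1},{"dx":-13,"dy":-45,"dz":0,"ax":0,"ay":0,"az":0,"claw":1},{"dx":-13,"dy":-45,"dz":0,"ax":0,"ay":0,"az":0,"claw":1},{"dx":-13,"dy":-45,"dz":0,"ax":0,"ay":0,"az":0,"claw":1},{"dx":-13,"dy":-45,"dz":0,"ax":0,"ay":0,"az":0,"claw":1},{"dx":0,"dy":0,"dz":0,"ax":0,"ay":0,"az":0,"claw":1}]'; python3 look.py e
python3 - <<'E'
from h import *
s=r.read_state();print(s['eef_pos'],R.from_quat(s['orientation']).as_matrix().round(3)[0])
E
```

```text
time_s: 33.7
eef_pos: [505.8, -75.5, 119.8]
orientation: [0.999, -0.05, -0.001, 0.0]
wrist_force: [0.9, 0.7, 1.1]
width: 0.96
finger_force: 0.0
time_s: 34.7
eef_pos: [486.2, 164.7, 299.1]
orientation: [0.995, -0.095, -0.0, -0.001]
wrist_force: [0.3, -0.5, 0.1]
width: 1.0
finger_force: 0.0
top piece1 0.86 [291.0, 206.0, 14.0, 31.0] 414 [504.8 -76.6] [89.2 34.1] -5.7 26.4
top piece1 0.84 [258.0, 220.0, 11.0, 27.0] 388 [464.2  23.2] [88.9 33.7] -6.0 26.7
top piece1 0.62 [260.0, 185.0, 14.0, 32.0] 377 [564.5  13.5] [89.7 35.4] -5.9 26.0
top sander 0.59 [345.0, 163.0, 20.0, 34.0] 657 [ 636.2 -240.4] [79.5 44.8] 3.8 37.4
top tray ((526.4683227539062, -25.701454162597656), (223.4113006591797, 255.6089630126953), 84.42009735107422) [ 1.83512786  4.95578418 13.55499837]
scene piece1 0.91 [243.0, 203.0, 24.0, 27.0] 337 [465.8  24. ] [92.1 35.2] -5.4 27.4
scene piece1 0.77 [228.0, 227.0, 24.0, 31.0] 374 [506.8 -76.1] [92.7 34.5] -5.3 27.8
scene piece1 0.63 [262.0, 224.0, 24.0, 29.0] 413 [567.   14.1] [91.5 35.7] -5.2 27.5
scene sander 0.71 [207.0, 293.0, 34.0, 37.0] 813 [ 639.  -240.2] [79.2 44.8] 3.1 38.9
scene tray ((559.5364990234375, -73.56460571289062), (328.2440185546875, 166.72970581054688), 35.016963958740234) [ 2.90242008  5.60964058 13.53549684]
high [558. 248. 227.] [546. 241. 205.] [567. 262. 242.] 94
[487.51547136 156.34405277 299.16593141] [ 0.98 -0.2  -0.  ]
```

View pics/scene_e.png

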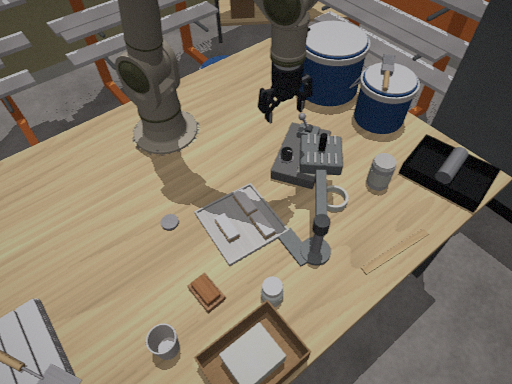

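```bash
python3 -m inch '[{"dx":0,"dy":0,"dz":0,"ax":0,"ay":0,"az":-5.7,"claw":1},{"dx":0,"dy":0,"dz":0,"ax":0,"ay":0,"az":-5.7,"claw":1},{"dx":23,"dy":-31,"dz":0,"ax":0,"ay":0,"az":0,"claw":1},{"dx":23,"dy":-31,"dz":0,"ax":0,"ay":0,"az":0,"claw":1},{"dx":23,"dy":-31,"dz":0,"ax":0,"ay":0,"az":0,"claw":1},{"dx":0,"dy":0,"dz":0,"ax":0,"ay":0,"az":0,"claw":1},{"dx":0,"dy":0,"dz":27,"ax":0,"ay":0,"az":0,"claw":1},{"dx":0,"dy":0,"dz":27,"ax":0,"ay":0,"az":0,"claw":1},{"dx":0,"dy":0,"dz":27,"ax":0,"ay":0,"az":0,"claw":1},{"dx":0,"dy":0,"dz":0,"ax":0,"ay":0,"az":0,"claw":1}]' && python3 -m inch '[{"dx":0,"dy":0,"dz":0,"ax":0,"ay":0,"az":0,"claw":0},{"dx":0,"dy":0,"dz":0,"ax":0,"ay":0,"az":0,"claw":0},{"dx":0,"dy":0,"dz":0,"ax":0,"ay":0,"az":0,"claw":0},{"dx":0,"dy":0,"dz":0,"ax":0,"ay":0,"az":0,"claw":0},{"dx":0,"dy":0,"dz":0,"ax":0,"ay":0,"az":0,"claw":0},{"dx":0,"dy":0,"dz":0,"ax":0,"ay":0,"az":0,"claw":0}]' 30
```

```text
time_s: 36.0
eef_pos: [554.8, 248.3, 215.1]
orientation: [1.0, -0.001, -0.003, 0.002]
wrist_force: [-0.9, -0.1, 0.7]
width: 1.0
finger_force: 0.0
time_s: 36.6
eef_pos: [556.4, 251.7, 219.3]
orientation: [1.0, 0.0, 0.001, -0.001]
wrist_force: [-2.1, 1.2, 5.4]
width: 0.242
finger_force: 29.2
```

```bash
python3 -m inch '[{"dx":-11.6,"dy":12.9,"dz":0,"ax":0,"ay":0,"az":0,"claw":0},{"dx":-10.7,"dy":13.7,"dz":0,"ax":0,"ay":0,"az":0,"claw":0},{"dx":-9.7,"dy":14.4,"dz":0,"ax":0,"ay":0,"az":0,"claw":0},{"dx":-8.6,"dy":15,"dz":0,"ax":0,"ay":0,"az":0,"claw":0},{"dx":-7.6,"dy":15.6,"dz":0,"ax":0,"ay":0,"az":0,"claw":0},{"dx":-6.5,"dy":16.1,"dz":0,"ax":0,"ay":0,"az":0,"claw":0},{"dx":-5.3,"dy":16.5,"dz":0,"ax":0,"ay":0,"az":0,"claw":0},{"dx":-4.1,"dy":16.8,"dz":0,"ax":0,"ay":0,"az":0,"claw":0},{"dx":-3,"dy":17.1,"dz":0,"ax":0,"ay":0,"az":0,"claw":0},{"dx":-1.8,"dy":17.2,"dz":0,"ax":0,"ay":0,"az":0,"claw":0}]' && python3 -m inch '[{"dx":-0.5,"dy":17.3,"dz":0,"ax":0,"ay":0,"az":0,"claw":0},{"dx":0.7,"dy":17.3,"dz":0,"ax":0,"ay":0,"az":0,"claw":0},{"dx":1.9,"dy":17.2,"dz":0,"ax":0,"ay":0,"az":0,"claw":0},{"dx":3.1,"dy":17.1,"dz":0,"ax":0,"ay":0,"az":0,"claw":0},{"dx":4.3,"dy":16.8,"dz":0,"ax":0,"ay":0,"az":0,"claw":0},{"dx":5.4,"dy":16.5,"dz":0,"ax":0,"ay":0,"az":0,"claw":0},{"dx":6.6,"dy":16,"dz":0,"ax":0,"ay":0,"az":0,"claw":0},{"dx":2,"dy":5,"dz":0,"ax":0,"ay":0,"az":0,"claw":0},{"dx":0,"dy":0,"dz":0,"ax":0,"ay":0,"az":0,"claw":0},{"dx":0,"dy":0,"dz":0,"ax":0,"ay":0,"az":0,"claw":0}]'
```

```text
time_s: 37.6
eef_pos: [486.3, 96.0, 218.9]
orientation: [1.0, 0.001, -0.0, -0.0]
wrist_force: [-5.1, 2.8, 4.6]
width: 0.238
finger_force: 31.3
time_s: 38.6
eef_pos: [511.5, -27.2, 218.8]
orientation: [1.0, -0.0, 0.001, -0.0]
wrist_force: [1.2, -0.2, 5.6]
width: 0.242
finger_force: 31.6
```

```bash
python3 -m inch '[{"dx":0,"dy":0,"dz":0,"ax":0,"ay":0,"az":0,"claw":1},{"dx":0,"dy":0,"dz":0,"ax":0,"ay":0,"az":0,"claw":1},{"dx":0,"dy":0,"dz":0,"ax":0,"ay":0,"az":0,"claw":1},{"dx":0,"dy":0,"dz":0,"ax":0,"ay":0,"az":0,"claw":1},{"dx":0,"dy":0,"dz":-30,"ax":0,"ay":0,"az":0,"claw":1},{"dx":0,"dy":0,"dz":-30,"ax":0,"ay":0,"az":0,"claw":1},{"dx":0,"dy":0,"dz":-30,"ax":0,"ay":0,"az":0,"claw":1},{"dx":-5,"dy":40,"dz":0,"ax":0,"ay":0,"az":0,"claw":1},{"dx":-5,"dy":40,"dz":0,"ax":0,"ay":0,"az":0,"claw":1},{"dx":0,"dy":0,"dz":0,"ax":0,"ay":0,"az":0,"claw":1}]'
python3 look.py f | grep -v piece
python3 - <<'E'
from h import *
out=[]
for n,(a,b) in(('top',(183,142)),('scene',(125,285))):
    d,P=cam(n)
    c=d['image'][a:a+50,b:b+50]; out.append(cv2.resize(c,(400,400),interpolation=2))
    for t in('dial_grip','pointer','mark','switch_tip','console'):
        for o in r.masks_of(n,t):
            if o['score']>.3: 
                try: print(n,t,round(o['score'],2),np.round(o['bbox']).tolist(),o['pixels'].sum(),*rect(P,o['pixels']))
                except Exception as e: print(t,e)
cv2.imwrite('pics/c3.png',np.hstack(out)[:,:,::-1])
E
```

```text
time_s: 39.6
eef_pos: [499.6, -112.8, 308.4]
orientation: [1.0, -0.003, -0.0, 0.001]
wrist_force: [-0.1, -0.3, -1.2]
width: 0.999
finger_force: 0.0
top sander 0.48 [346.0, 154.0, 22.0, 8.0] 172 [ 664.3 -239. ] [45.6 22.4] -89.5 37.2
top tray ((524.3748168945312, -25.406890869140625), (215.67787170410156, 258.73931884765625), 86.30767059326172) [ 1.89097126  5.37341495 13.32529778]
high [509. -28. 235.] [500. -37. 209.] [521. -18. 241.] 62
scene sander 0.67 [286.0, 156.0, 15.0, 18.0] 163 [426.8 232.3] [35.9 35.3] 31.9 82.8
scene sander 0.56 [205.0, 295.0, 34.0, 37.0] 764 [ 638.4 -240.1] [79.4 45.1] 3.0 38.6
scene sander 0.36 [263.0, 216.0, 135.0, 102.0] 6865 [601.5  17. ] [322.3 125.8] 26.9 178.7
scene tray ((559.753662109375, -14.712234497070312), (230.15956115722656, 164.89981079101562), 74.38287353515625) [ 3.02388204  5.86496703 13.32599851]
high [516. -31. 228.] [502. -40. 206.] [523. -18. 242.] 99
top dial_grip 0.71 [265.0, 171.0, 77.0, 117.0] 2784 [597.   15.5] [317.8 121.7] 27.0 180.4
top dial_grip 0.54 [185.0, 232.0, 17.0, 11.0] 173 [421.8 233.1] [35.6 34.2] 26.2 81.8
top pointer 0.37 [400.0, 141.0, 33.0, 27.0] 583 [ 697.1 -396.4] [71.2 62.7] -60.6 77.6
top console 0.61 [161.0, 232.0, 96.0, 90.0] 4394 [427.5 300.8] [247.2 147.9] -58.0 47.7
top console 0.35 [267.0, 173.0, 77.0, 118.0] 2697 [597.   15.5] [317.8 121.7] 27.0 180.4
scene dial_grip 0.66 [286.0, 156.0, 14.0, 16.0] 167 [426.5 231.3] [36.7 32.7] -9.8 82.8
scene pointer 0.34 [267.0, 202.0, 117.0, 68.0] 3163 [512.6 -28.2] [124.5 122. ] -63.8 181.5
scene switch_tip 0.64 [304.0, 116.0, 5.0, 8.0] 30 [366.  352.2] [12.1 10.2] 19.6 131.3
scene console 0.94 [301.0, 150.0, 60.0, 74.0] 2822 [431.9 301.7] [249.4 148.1] -58.2 49.7
scene console 0.48 [272.0, 290.0, 21.0, 30.0] 505 [ 763.2 -110. ] [58.  49.7] -20.1 81.3
```

View pics/c3.png

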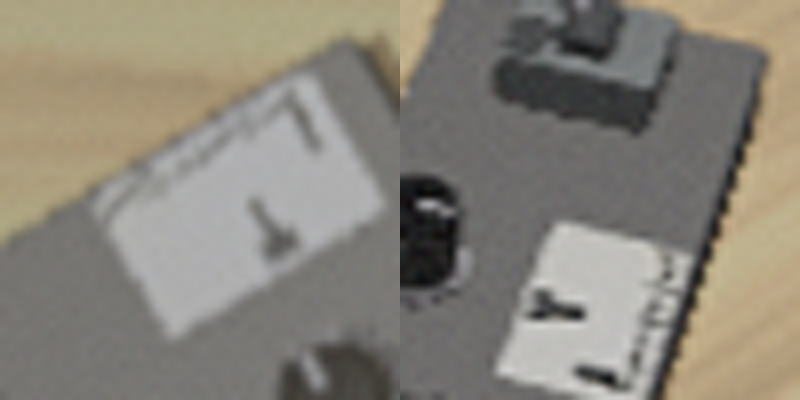

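```bash
cat > ptr.py <<'E'
from h import *
ey=np.array([np.cos(np.radians(122)),np.sin(np.radians(122))]); ex=np.array([ey[1],-ey[0]]); C=np.array([429.7,301.2])
def onplane(d,u,v,z):
    ray=d['pose'][:3,:3]@np.linalg.inv(d['intrinsics'])@[u,v,1]; o=d['pose'][:3,3]; p=o+ray*(z-o[2])/ray[2]; q=p[:2]-C; return np.round([q@ex,q@ey],1)
def rectify(n,z=48,s=10,xr=(-5,75),yr=(-105,-15)):
    """console top seen from above: image col = own -y, row up = own +x, s px/mm"""
    d,P=cam(n); X,Y=np.meshgrid(np.arange(xr[1],xr[0],-1/s),np.arange(yr[1],yr[0],-1/s),indexing='ij')
    w=C+X[...,None]*ex+Y[...,None]*ey; T=np.linalg.inv(d['pose']); p=np.concatenate([w,np.full(X.shape+(1,),z)],-1)@T[:3,:3].T+T[:3,3]
    p=p@d['intrinsics'].T; return cv2.remap(d['image'],(p[...,0]/p[...,2]).astype(np.float32),(p[...,1]/p[...,2]).astype(np.float32),cv2.INTER_CUBIC)
E
python3 - <<'E'
from ptr import *
d,P=cam('top'); px=lambda a,b:(142+a/8-.5,183+b/8-.5)
print('top ptr',onplane(d,*px(320,148),48),onplane(d,*px(297,97),48),'mark',onplane(d,*px(254,203),48),onplane(d,*px(280,240),48))
d,P=cam('scene'); px=lambda a,b:(285+(a-400)/8-.5,125+b/8-.5)
print('sc ptr',onplane(d,*px(580,370),48),onplane(d,*px(615,383),48),'mark',onplane(d,*px(583,310),48),onplane(d,*px(540,303),48))
a=rectify('top',s=8,yr=(-100,-50)); b=rectify('scene',s=8,yr=(-100,-50)); cv2.imwrite('pics/c4.png',cv2.resize(np.hstack([a,b]),None,fx=.75,fy=.75)[:,:,::-1]); print(a.shape)
a=rectify('top',s=8,yr=(-110,-10)); b=rectify('scene',s=8,yr=(-110,-10));cv2.imwrite('pics/c4.png',cv2.resize(np.hstack([a,b]),None,fx=.5,fy=.5)[:,:,::-1]); print(a.shape)
E
```

```text
top ptr [ 42.1 -92.7] [ 62.7 -95.1] mark [ 37.4 -61.9] [ 20.7 -63.2]
sc ptr [ 45.4 -89.2] [ 60.8 -91.3] mark [ 38.1 -56.7] [ 20.  -58.7]
(640, 400, 3)
(640, 800, 3)
```

View pics/c4.png

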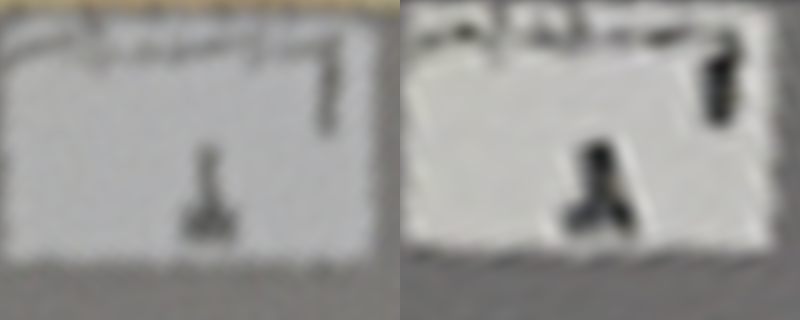

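```bash
python3 -m inch '[{"dx":-9.6,"dy":-42.5,"dz":0,"ax":0,"ay":0,"az":0,"claw":1},{"dx":-9.6,"dy":-42.5,"dz":0,"ax":0,"ay":0,"az":0,"claw":1},{"dx":-9.6,"dy":-42.5,"dz":0,"ax":0,"ay":0,"az":0,"claw":1},{"dx":-9.6,"dy":-42.5,"dz":0,"ax":0,"ay":0,"az":0,"claw":1},{"dx":-9.6,"dy":-42.5,"dz":0,"ax":0,"ay":0,"az":0,"claw":1},{"dx":-9.6,"dy":-42.5,"dz":0,"ax":0,"ay":0,"az":0,"claw":1},{"dx":-9.6,"dy":-42.5,"dz":0,"ax":0,"ay":0,"az":0,"claw":1},{"dx":-9.6,"dy":-42.5,"dz":0,"ax":0,"ay":0,"az":0,"claw":1},{"dx":0,"dy":0,"dz":0,"ax":0,"ay":0,"az":-8.5,"claw":1},{"dx":0,"dy":0,"dz":0,"ax":0,"ay":0,"az":-8.5,"claw":1}]' && python3 -m inch '[{"dx":0,"dy":0,"dz":9,"ax":0,"ay":0,"az":-8.5,"claw":1},{"dx":0,"dy":0,"dz":9,"ax":0,"ay":0,"az":-8.5,"claw":1},{"dx":0,"dy":0,"dz":9,"ax":0,"ay":0,"az":-8.5,"claw":1},{"dx":0,"dy":0,"dz":9,"ax":0,"ay":0,"az":-8.5,"claw":1},{"dx":0,"dy":0,"dz":9,"ax":0,"ay":0,"az":-8.5,"claw":1},{"dx":0,"dy":0,"dz":9,"ax":0,"ay":0,"az":-8.5,"claw":1},{"dx":0,"dy":0,"dz":9,"ax":0,"ay":0,"az":-8.5,"claw":1},{"dx":0,"dy":0,"dz":9,"ax":0,"ay":0,"az":-8.5,"claw":1},{"dx":0,"dy":0,"dz":9,"ax":0,"ay":0,"az":-8.5,"claw":1},{"dx":0,"dy":0,"dz":9,"ax":0,"ay":0,"az":-8.5,"claw":1}]' && python3 -m inch '[{"dx":0,"dy":0,"dz":9,"ax":0,"ay":0,"az":-8.5,"claw":1},{"dx":0,"dy":0,"dz":9,"ax":0,"ay":0,"az":-8.5,"claw":1},{"dx":0,"dy":0,"dz":9,"ax":0,"ay":0,"az":-8.5,"claw":1},{"dx":0,"dy":0,"dz":9,"ax":0,"ay":0,"az":-8.5,"claw":1},{"dx":0,"dy":0,"dz":9,"ax":0,"ay":0,"az":-8.5,"claw":1},{"dx":0,"dy":0,"dz":9,"ax":0,"ay":0,"az":-8.5,"claw":1},{"dx":0,"dy":0,"dz":9,"ax":0,"ay":0,"az":-8.5,"claw":1},{"dx":0,"dy":0,"dz":9,"ax":0,"ay":0,"az":-8.5,"claw":1},{"dx":0,"dy":0,"dz":0,"ax":0,"ay":0,"az":-8.5,"claw":1},{"dx":0,"dy":0,"dz":0,"ax":0,"ay":0,"az":-8.5,"claw":1}]' && python3 -m inch '[{"dx":0,"dy":0,"dz":0,"ax":0,"ay":0,"az":-8.5,"claw":1},{"dx":0,"dy":0,"dz":0,"ax":0,"ay":0,"az":-8.5,"claw":1},{"dx":0,"dy":0,"dz":0,"ax":0,"ay":0,"az":-8.5,"claw":1},{"dx":0,"dy":0,"dz":0,"ax":0,"ay":0,"az":-8.5,"claw":1},{"dx":0,"dy":0,"dz":0,"ax":0,"ay":0,"az":-8.5,"claw":1},{"dx":0,"dy":0,"dz":0,"ax":0,"ay":0,"az":-8.5,"claw":1},{"dx":0,"dy":0,"dz":0,"ax":0,"ay":0,"az":0,"claw":1},{"dx":0,"dy":0,"dz":0,"ax":0,"ay":0,"az":0,"claw":1}]';  python3 - <<'E'
from h import *
s=r.read_state();print(s['eef_pos'],s['joints'].round(2),R.from_quat(s['orientation']).as_euler('xyz',True))
M=R.from_quat(s['orientation']).as_matrix(); print((M.T@(np.array([424.5,232.2,60])-s['eef_pos'])).round(1))
E
```

```text
time_s: 41.8
eef_pos: [423.5, 234.2, 308.1]
orientation: [0.988, 0.152, -0.0, -0.0]
wrist_force: [-0.5, -0.3, 0.1]
width: 1.001
finger_force: 0.0
time_s: 42.8
eef_pos: [424.3, 232.4, 217.9]
orientation: [0.627, 0.779, 0.0, -0.0]
wrist_force: [0.1, -0.3, -0.7]
width: 1.001
finger_force: 0.0
time_s: 43.8
eef_pos: [424.2, 232.3, 145.9]
orientation: [-0.064, 0.998, -0.0, -0.0]
wrist_force: [-0.1, -0.3, 0.0]
width: 1.001
finger_force: 0.0
time_s: 44.6
eef_pos: [424.2, 232.3, 146.0]
orientation: [-0.483, 0.876, 0.0, -0.0]
wrist_force: [0.1, -0.8, 0.0]
width: 1.001
finger_force: 0.0
[424.235982   232.31690323 145.98369189] [ 0.11  0.66 -1.08  2.18  0.84  0.81  1.06] [ 1.79966714e+02 -4.99392294e-03 -1.22278983e+02]
[-0.  -0.3 86. ]
```

```bash
python3 -m inch '[{"dx":0,"dy":0,"dz":30,"ax":0,"ay":0,"az":0,"claw":1},{"dx":0,"dy":0,"dz":30,"ax":0,"ay":0,"az":0,"claw":1},{"dx":0,"dy":0,"dz":15,"ax":0,"ay":0,"az":0,"claw":1},{"dx":0,"dy":0,"dz":9,"ax":0,"ay":0,"az":0,"claw":1},{"dx":0,"dy":0,"dz":0,"ax":0,"ay":0,"az":0,"claw":0.3},{"dx":0,"dy":0,"dz":0,"ax":0,"ay":0,"az":0,"claw":0.3},{"dx":0,"dy":0,"dz":0,"ax":0,"ay":0,"az":0,"claw":0.3},{"dx":0,"dy":0,"dz":0,"ax":0,"ay":0,"az":0,"claw":0.3},{"dx":0,"dy":0,"dz":0,"ax":0,"ay":0,"az":0,"claw":0.3},{"dx":0,"dy":0,"dz":0,"ax":0,"ay":0,"az":0,"claw":0.3}]' 40
```

```text
time_s: 45.6
eef_pos: [423.4, 233.5, 63.4]
orientation: [-0.485, 0.875, 0.001, 0.001]
wrist_force: [-5.4, 0.8, 8.7]
width: 0.425
finger_force: 39.1
```

```bash
python3 -m inch '[{"dx":0,"dy":0,"dz":0,"ax":0,"ay":0,"az":8.5,"claw":0.3},{"dx":0,"dy":0,"dz":0,"ax":0,"ay":0,"az":8.5,"claw":0.3},{"dx":0,"dy":0,"dz":0,"ax":0,"ay":0,"az":8.5,"claw":0.3},{"dx":0,"dy":0,"dz":0,"ax":0,"ay":0,"az":8.5,"claw":0.3},{"dx":0,"dy":0,"dz":0,"ax":0,"ay":0,"az":8.5,"claw":0.3},{"dx":0,"dy":0,"dz":0,"ax":0,"ay":0,"az":8.5,"claw":0.3},{"dx":0,"dy":0,"dz":0,"ax":0,"ay":0,"az":8.5,"claw":0.3},{"dx":0,"dy":0,"dz":0,"ax":0,"ay":0,"az":8.5,"claw":0.3},{"dx":0,"dy":0,"dz":0,"ax":0,"ay":0,"az":8.5,"claw":0.3},{"dx":0,"dy":0,"dz":0,"ax":0,"ay":0,"az":8.5,"claw":0.3}]' && python3 -m inch '[{"dx":0,"dy":0,"dz":0,"ax":0,"ay":0,"az":8.5,"claw":0.3},{"dx":0,"dy":0,"dz":0,"ax":0,"ay":0,"az":8.5,"claw":0.3},{"dx":0,"dy":0,"dz":0,"ax":0,"ay":0,"az":8.5,"claw":0.3},{"dx":0,"dy":0,"dz":0,"ax":0,"ay":0,"az":8.5,"claw":0.3},{"dx":0,"dy":0,"dz":0,"ax":0,"ay":0,"az":8.5,"claw":0.3},{"dx":0,"dy":0,"dz":0,"ax":0,"ay":0,"az":8.5,"claw":0.3},{"dx":0,"dy":0,"dz":0,"ax":0,"ay":0,"az":8.5,"claw":0.3},{"dx":0,"dy":0,"dz":0,"ax":0,"ay":0,"az":8.5,"claw":0.3},{"dx":0,"dy":0,"dz":0,"ax":0,"ay":0,"az":8.5,"claw":0.3},{"dx":0,"dy":0,"dz":0,"ax":0,"ay":0,"az":8.5,"claw":0.3}]';python3 - <<'E'
from ptr import *
s=r.read_state();print(s['eef_pos'],s['joints'].round(2),R.from_quat(s['orientation']).as_euler('xyz',True),s['wrist_force'])
a=rectify('top',s=8,yr=(-110,-10)); b=rectify('scene',s=8,yr=(-110,-10));cv2.imwrite('pics/c5.png',cv2.resize(np.hstack([a,b]),None,fx=.5,fy=.5)[:,:,::-1])
E
```

```text
time_s: 46.6
eef_pos: [422.6, 236.6, 63.4]
orientation: [0.235, 0.972, 0.004, -0.001]
wrist_force: [-10.9, 10.9, 4.1]
width: 0.427
finger_force: 39.4
time_s: 47.6
eef_pos: [425.6, 237.9, 63.5]
orientation: [0.83, 0.558, 0.004, -0.002]
wrist_force: [-1.1, 12.0, 0.7]
width: 0.423
finger_force: 39.9
[425.63113603 237.86484087  63.50215285] [-0.48  0.6  -0.2   2.27  0.37  0.3  -1.39] [179.94611786  -0.57612326  67.82565035] [-1.09315561 12.01769384  0.72267296]
```

View pics/c5.png

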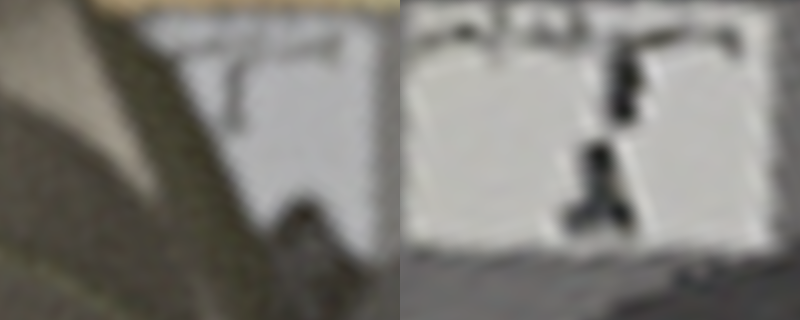

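```bash
python3 -m inch '[{"dx":0,"dy":0,"dz":0,"ax":0,"ay":0,"az":8.5,"claw":0.3},{"dx":0,"dy":0,"dz":0,"ax":0,"ay":0,"az":8.5,"claw":0.3},{"dx":0,"dy":0,"dz":0,"ax":0,"ay":0,"az":8.5,"claw":0.3},{"dx":0,"dy":0,"dz":0,"ax":0,"ay":0,"az":8.5,"claw":0.3},{"dx":0,"dy":0,"dz":0,"ax":0,"ay":0,"az":8.5,"claw":0.3},{"dx":0,"dy":0,"dz":0,"ax":0,"ay":0,"az":2,"claw":0.3},{"dx":0,"dy":0,"dz":0,"ax":0,"ay":0,"az":0,"claw":0.3},{"dx":0,"dy":0,"dz":0,"ax":0,"ay":0,"az":0,"claw":0.3},{"dx":0,"dy":0,"dz":0,"ax":0,"ay":0,"az":0,"claw":0.3}]' ;python3 - <<'E'
from ptr import *
s=r.read_state();print(s['eef_pos'],s['joints'].round(2),R.from_quat(s['orientation']).as_euler('xyz',True),s['wrist_force'])
a=rectify('top',s=8,yr=(-110,-10)); b=rectify('scene',s=8,yr=(-110,-10));cv2.imwrite('pics/c6.png',cv2.resize(np.hstack([a,b]),None,fx=.5,fy=.5)[:,:,::-1])
E
```

```text
time_s: 48.6
eef_pos: [427.0, 236.6, 63.5]
orientation: [0.979, 0.204, 0.004, -0.003]
wrist_force: [3.1, 8.6, 1.6]
width: 0.419
finger_force: 40.4
[426.965986   236.57967022  63.50235159] [-0.6   0.59 -0.03  2.27  0.06  0.27 -1.84] [-179.76934306   -0.48704566   23.56159917] [3.1341113  8.57078467 1.63235401]
```

View pics/c6.png

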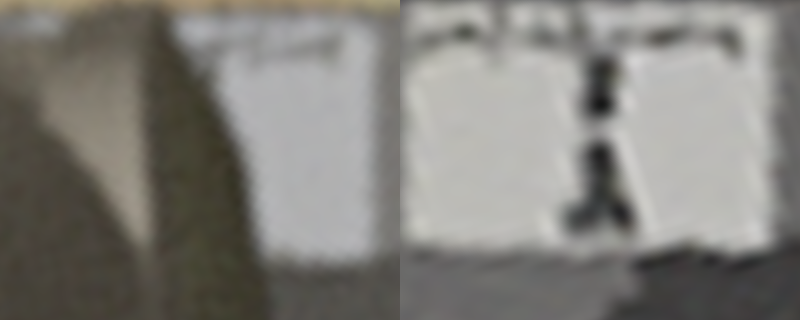

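```bash
python3 -m inch '[{"dx":0,"dy":0,"dz":0,"ax":0,"ay":0,"az":0,"claw":1},{"dx":0,"dy":0,"dz":0,"ax":0,"ay":0,"az":0,"claw":1},{"dx":0,"dy":0,"dz":0,"ax":0,"ay":0,"az":0,"claw":1},{"dx":0,"dy":0,"dz":0,"ax":0,"ay":0,"az":0,"claw":1},{"dx":0,"dy":0,"dz":-20,"ax":0,"ay":0,"az":0,"claw":1},{"dx":0,"dy":0,"dz":-30,"ax":0,"ay":0,"az":0,"claw":1},{"dx":0,"dy":0,"dz":-40,"ax":0,"ay":0,"az":0,"claw":1},{"dx":0,"dy":0,"dz":-50,"ax":0,"ay":0,"az":0,"claw":1},{"dx":0,"dy":0,"dz":0,"ax":0,"ay":0,"az":-4.35,"claw":0},{"dx":0,"dy":0,"dz":0,"ax":0,"ay":0,"az":-4.35,"claw":0}]' &&  python3 -m inch '[{"dx":-6.7,"dy":-33.5,"dz":0,"ax":0,"ay":0,"az":0,"claw":0},{"dx":-6.7,"dy":-33.5,"dz":0,"ax":0,"ay":0,"az":0,"claw":0},{"dx":-6.7,"dy":-33.5,"dz":0,"ax":0,"ay":0,"az":0,"claw":0},{"dx":-6.7,"dy":-33.5,"dz":0,"ax":0,"ay":0,"az":0,"claw":0},{"dx":0,"dy":0,"dz":0,"ax":0,"ay":0,"az":0,"claw":0},{"dx":0,"dy":0,"dz":0,"ax":0,"ay":0,"az":0,"claw":0}]';python3 - <<'E'
from ptr import *
s=r.read_state();print(s['eef_pos'],s['joints'].round(2),R.from_quat(s['orientation']).as_euler('xyz',True),s['width'])
a=rectify('top',s=8,yr=(-110,-10)); b=rectify('scene',s=8,yr=(-110,-10)); u=cv2.resize(np.hstack([a,b]),None,fx=.5,fy=.5)
d,P=cam('scene'); c=cv2.resize(d['image'][100:140,285:325],(280,280),interpolation=2); dd,P2=cam('top'); e=cv2.resize(dd['image'][230:270,115:155],(280,280),interpolation=2)
w=np.zeros((280,800,3),np.uint8); w[:,:280]=c; w[:,300:580]=e; cv2.imwrite('pics/c7.png',np.vstack([u,w])[:,:,::-1])
for n,PP in(('scene',P),('top',P2)):
    q=PP.reshape(-1,3); o=np.c_[(q[:,:2]-C)@ex,(q[:,:2]-C)@ey,q[:,2]]; m=(abs(o[:,0])<50)&(abs(o[:,1]-75)<40)&(o[:,2]>75)&(o[:,2]<150)
    o=o[m]; 
    for lo in range(75,140,10):
        k=o[(o[:,2]>=lo)&(o[:,2]<lo+10)]
        if len(k): print(n,lo,len(k),k.mean(0).round(1),k.min(0).round(),k.max(0).round())
E
```

```text
time_s: 49.7
eef_pos: [424.7, 232.6, 203.9]
orientation: [0.96, 0.278, 0.002, -0.0]
wrist_force: [-0.3, -0.9, -0.7]
width: 0.69
finger_force: 0.0
time_s: 50.3
eef_pos: [329.6, 331.6, 202.1]
orientation: [0.961, 0.278, -0.0, 0.0]
wrist_force: [0.4, -1.0, 0.3]
width: 0.003
finger_force: 0.0
[329.60458696 331.61118583 202.08617617] [-0.82  0.33 -0.11  2.19  0.06  0.62 -1.99] [1.79986202e+02 2.64441775e-02 3.22924705e+01] 0.0032291930276947085
scene 75 40 [ 0.9 78.5 79.1] [-27.  63.  75.] [13. 96. 84.]
scene 85 8 [-7.5 77.6 89.4] [-14.  75.  86.] [-2. 81. 93.]
scene 95 7 [-12.8  77.9  99.6] [-18.  74.  95.] [ -8.  81. 105.]
scene 105 7 [-20.6  77.  109.3] [-37.  74. 106.] [-15.  82. 114.]
scene 115 16 [-26.5  72.6 119.9] [-37.  69. 115.] [-16.  78. 125.]
scene 125 27 [-27.2  77.5 129.3] [-40.  71. 125.] [-16.  88. 135.]
scene 135 1 [-28.6  77.7 137.1] [-29.  78. 137.] [-29.  78. 137.]
top 75 48 [-0.2 80.  77.8] [-11.  66.  75.] [10. 97. 84.]
top 85 5 [-10.   79.2  89.9] [-13.  76.  89.] [-8. 84. 92.]
top 95 5 [-13.6  79.5  97.9] [-17.  77.  95.] [-11.  84. 102.]
top 105 1 [-14.6  79.9 105.1] [-15.  80. 105.] [-15.  80. 105.]
top 115 19 [-30.9  76.8 122.5] [-41.  69. 118.] [-19.  92. 125.]
top 125 44 [-29.   80.1 129.5] [-40.  69. 125.] [-19.  91. 134.]
```

View pics/c7.png

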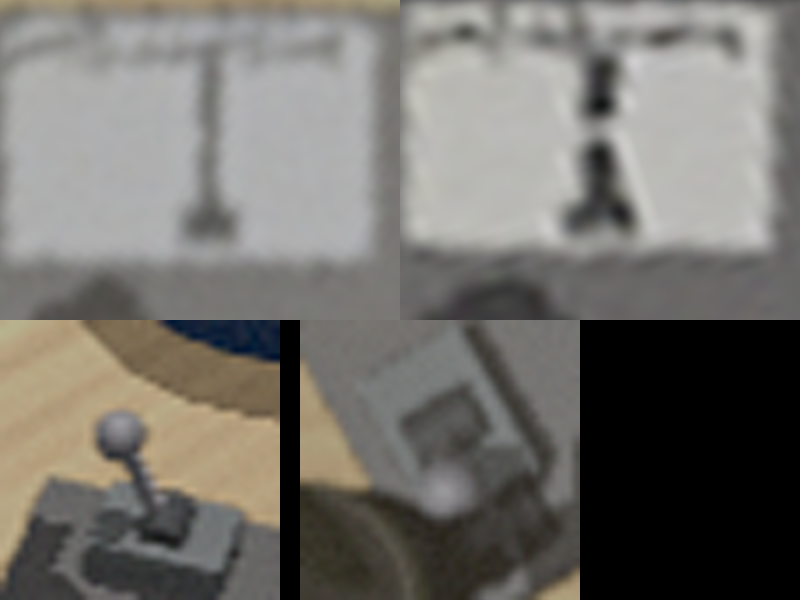

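```bash
python3 -m inch '[{"dx":0,"dy":0,"dz":31,"ax":0,"ay":0,"az":0,"claw":0},{"dx":0,"dy":0,"dz":31,"ax":0,"ay":0,"az":0,"claw":0},{"dx":0,"dy":0,"dz":31,"ax":0,"ay":0,"az":0,"claw":0},{"dx":0,"dy":0,"dz":0,"ax":0,"ay":0,"az":0,"claw":0}]' && python3 -m inch '[{"dx":8,"dy":0,"dz":0,"ax":0,"ay":0,"az":0,"claw":0},{"dx":8,"dy":0,"dz":0,"ax":0,"ay":0,"az":0,"claw":0},{"dx":8,"dy":0,"dz":0,"ax":0,"ay":0,"az":0,"claw":0},{"dx":8,"dy":0,"dz":0,"ax":0,"ay":0,"az":0,"claw":0},{"dx":8,"dy":0,"dz":0,"ax":0,"ay":0,"az":0,"claw":0},{"dx":8,"dy":0,"dz":0,"ax":0,"ay":0,"az":0,"claw":0},{"dx":8,"dy":0,"dz":0,"ax":0,"ay":0,"az":0,"claw":0},{"dx":8,"dy":0,"dz":0,"ax":0,"ay":0,"az":0,"claw":0},{"dx":6,"dy":0,"dz":0,"ax":0,"ay":0,"az":0,"claw":0},{"dx":0,"dy":0,"dz":0,"ax":0,"ay":0,"az":0,"claw":0}]'
cat > sw.py <<'E'
from ptr import *
s=r.read_state();print(s['eef_pos'],s['wrist_force'],(s['eef_pos'][:2]-C)@ex,(s['eef_pos'][:2]-C)@ey)
for n in('scene','top'):
    d,PP=cam(n)
    q=PP.reshape(-1,3); o=np.c_[(q[:,:2]-C)@ex,(q[:,:2]-C)@ey,q[:,2]]; m=(abs(o[:,0])<60)&(abs(o[:,1]-75)<20)&(o[:,2]>85)&(o[:,2]<140)
    o=o[m]
    for lo in range(85,140,10):
        k=o[(o[:,2]>=lo)&(o[:,2]<lo+10)]
        if len(k): print(n,lo,len(k),k.mean(0).round(1),k.min(0).round(),k.max(0).round())
E
python3 sw.py
```

```text
time_s: 50.9
eef_pos: [329.6, 329.5, 106.5]
orientation: [0.961, 0.277, -0.002, 0.002]
wrist_force: [-0.4, 0.2, 0.6]
width: -0.0
finger_force: 0.0
time_s: 51.9
eef_pos: [390.2, 369.4, 109.0]
orientation: [0.961, 0.277, 0.0, -0.0]
wrist_force: [-0.6, 0.6, -0.9]
width: 0.002
finger_force: 0.0
[390.2418426  369.3732779  109.01193793] [-0.61088291  0.55489414 -0.93045604] 2.6639180061398093 78.72385627178244
scene 85 6 [ 9.4 77.5 90.8] [ 4. 74. 85.] [15. 80. 94.]
scene 95 6 [15.8 76.7 99.6] [10. 75. 96.] [ 21.  78. 103.]
scene 105 7 [ 16.2  76.4 108.6] [  2.  74. 105.] [ 24.  78. 111.]
scene 115 25 [ 16.   72.1 120.9] [ -9.  66. 115.] [ 39.  83. 125.]
scene 125 46 [ 20.6  74.1 130.6] [ -4.  63. 126.] [ 38.  89. 135.]
scene 135 9 [  4.   67.3 137.2] [ -6.  63. 136.] [ 26.  72. 139.]
top 115 3 [ -7.5  72.  118.1] [-10.  68. 117.] [ -6.  76. 119.]
top 125 4 [ -7.8  69.6 132.1] [-11.  65. 127.] [ -4.  76. 134.]
```

```bash
python3 -m inch '[{"dx":3,"dy":0,"dz":0,"ax":0,"ay":0,"az":0,"claw":0},{"dx":0,"dy":0,"dz":0,"ax":0,"ay":0,"az":0,"claw":0},{"dx":-15,"dy":0,"dz":0,"ax":0,"ay":0,"az":0,"claw":0},{"dx":-20,"dy":0,"dz":0,"ax":0,"ay":0,"az":0,"claw":0},{"dx":-20,"dy":0,"dz":0,"ax":0,"ay":0,"az":0,"claw":0},{"dx":0,"dy":0,"dz":-40,"ax":0,"ay":0,"az":0,"claw":0},{"dx":0,"dy":0,"dz":-40,"ax":0,"ay":0,"az":0,"claw":0},{"dx":0,"dy":0,"dz":-40,"ax":0,"ay":0,"az":0,"claw":0},{"dx":0,"dy":0,"dz":-40,"ax":0,"ay":0,"az":0,"claw":0},{"dx":0,"dy":0,"dz":0,"ax":0,"ay":0,"az":0,"claw":0}]'; python3 sw.py; python3 look.py g
python3 - <<'E'
from ptr import *
a=rectify('top',s=8,yr=(-110,-10)); b=rectify('scene',s=8,yr=(-110,-10)); u=cv2.resize(np.hstack([a,b]),None,fx=.35,fy=.35)
d,P=cam('scene'); v=np.zeros((u.shape[0]+384,560,3),np.uint8); v[:u.shape[0],:u.shape[1]]=u; v[u.shape[0]:,:512]=d['image']
cv2.imwrite('pics/c8.png',v[:,:,::-1])
E
```

```text
time_s: 53.0
eef_pos: [346.9, 342.9, 274.1]
orientation: [0.961, 0.277, 0.004, -0.002]
wrist_force: [-0.5, 0.4, -0.8]
width: 0.002
finger_force: 0.0
[346.8827428  342.94968502 274.10043899] [-0.54348757  0.40080237 -0.81539612] -48.109054930250636 79.29220089324699
scene 85 7 [ 9.4 76.8 90.6] [ 4. 74. 86.] [15. 80. 95.]
scene 95 8 [ 15.5  77.8 100.1] [10. 75. 95.] [ 21.  81. 104.]
scene 105 6 [ 23.7  75.5 110.5] [ 16.  70. 107.] [ 34.  78. 115.]
scene 115 15 [ 29.   73.2 120.9] [ 17.  67. 116.] [ 39.  81. 125.]
scene 125 27 [ 29.2  77.2 130.1] [ 19.  69. 125.] [ 39.  91. 135.]
scene 135 2 [ 28.5  79.7 135.8] [ 26.  77. 135.] [ 31.  82. 136.]
top 85 7 [ 8.2 80.8 90.8] [ 5. 77. 88.] [11. 85. 94.]
top 95 10 [12.8 80.2 99.1] [ 8. 77. 95.] [ 16.  84. 104.]
top 105 1 [ 16.4  77.8 106.5] [ 16.  78. 107.] [ 16.  78. 107.]
top 115 23 [ 24.3  78.9 121.4] [ 15.  69. 116.] [ 39.  92. 125.]
top 125 48 [ 26.7  80.3 128.7] [ 16.  70. 125.] [ 36.  92. 134.]
top 135 1 [ 22.6  77.9 135.3] [ 23.  78. 135.] [ 23.  78. 135.]
top piece1 0.42 [258.0, 177.0, 2.0, 10.0] 38 [587.1  22.7] [24.3  9. ] 0.5 28.0
top sander 0.83 [347.0, 164.0, 22.0, 33.0] 663 [ 635.9 -240.5] [79.4 44.7] 3.1 37.6
top tray ((524.15625, -25.611778259277344), (223.25827026367188, 252.9287109375), 84.29660034179688) [ 1.85836702  5.24012661 13.5029844 ]
high [509. -28. 234.] [500. -37. 205.] [521. -18. 241.] 63
scene piece1 0.77 [228.0, 228.0, 28.0, 29.0] 415 [507.3 -76.4] [90.6 35.7] -5.1 27.3
scene piece1 0.74 [261.0, 226.0, 22.0, 28.0] 365 [567.3  14.7] [90.  34.7] -5.5 27.9
scene sander 0.58 [206.0, 296.0, 36.0, 39.0] 783 [ 638.9 -240.2] [79.6 45.2] 2.6 38.7
scene tray ((507.41290283203125, -71.69927978515625), (122.83173370361328, 221.5708465576172), 84.8960189819336) [ 2.84521535  5.89083789 13.9659208 ]
high [516. -31. 227.] [502. -39. 205.] [523. -18. 241.] 101
```

View pics/c8.png

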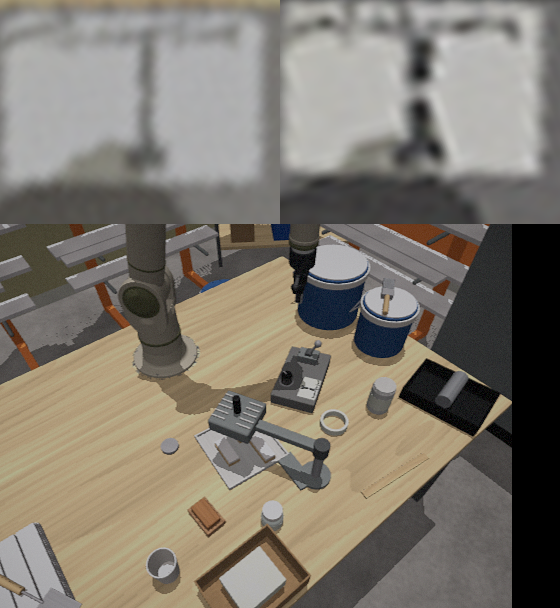

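The final picture shows the lamp over the tray, the sanding block on the bench at (206,515) and the pointer in line with the mark. The lever leans to own +x, and the arm is clear of everything. Handing in.

```bash
python3 -c "
from workcell import r
print(r.finish_job())"
```

```text
the job is handed in; nothing more can be done
None
```

The job is handed in; no verdict came back, but by my last measurements everything is in place: three trim pieces flat and face up in the tray (one was hidden by the lamp in the final look), sanding block flat on the bench, lamp within about 3 mm of the tray centre, pointer on the mark, switch on.

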